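Pack the tea set and close the carton

ROBOT

A 6-joint arm with a two-finger parallel gripper is mounted at the origin on the work surface. World frame = base frame: x ahead of the robot, y to its left, z up, the work surface at z = 0. Lengths are in mm, angles in rad, forces in N, time in s.
With the tool pointing down it reaches from about 350 to 775 mm from the base axis. Payload 7.3 kg.
Tool frame: the origin (TCP) lies on the centre line of the jaws, within the pads' length; the fingertips stand 22 mm ahead of it and the grasp point (between the pads) lies 3 mm ahead of it; z points along the fingers, y is the direction in which the jaws open and shut (so a half turn about z gives the same grasp; the last joint's range is limited). The gripper opens to 92 mm and grips with 3 to 60 N. Pads are 19 mm wide; open, the fingers measure 130 mm over their backs; the gripper's body (75 mm by 190 mm) begins 47 mm behind the grasp point.
Start: joints at [-1.492, 0.342, 1.524, -0, 1.275, -0.146], TCP at [117.05, -511.803, 248.741] pointing down, gripper open.
Joint ranges: [-2.53, 2.53], [-0.77, 2.02], [0.04, 2.7], [-1, 4.14], [0.28, 2.66], [-3.11, 3.11]. Speed limits (rad/s): [2.57, 2.57, 3.14, 3.14, 3.14, 3.14].

INTERFACE

Orientations are given as [roll, pitch, yaw] about the fixed x, y, z axes, in that order (R = Rz(yaw) Ry(pitch) Rx(roll)).
In Python, from plant import bot gives the robot as it stands.
- The arm moves only by the tool play_rows, never from a script. Its argument "moves" is one flat list of numbers, 5 for each row, row after row: the closure in counts, from 0 (fully open) to 255 (shut), then the shift along the tool's x, y, z in mm, then the turn about the tool's z in degrees. A call has 1 to 8 rows; each row is the pose to reach, as a shift and turn from the pose commanded when the call began, along the tool's axes at that moment; what a row does not reach only later rows make up. A row lasts 1/12 s, in which the tool goes at most 41.7 mm and 7.16 degrees, less where a joint would pass 70% of its speed; a pose out of reach is approached as far as the arm can. A call with a gripper value outside its range is refused whole. The fingers move at their own pace and stop on an object; the grip force is fixed at half the most. Time passes only in rows, so rows that repeat a pose let the fingers close. It gives the time, the measured TCP pose, the force and the opening at its end, in the units of the state.
- bot.get_obs(): the state, without advancing time (a new reading comes with each control period).
- bot.capture(name): name is "scene" or "top" or "wrist"; returns a dict with "color" (400x640x3 uint8, red, green, blue), "fx", "fy", "cx", "cy" (pixels), "world_to_cam" (4x4, takes a point from world to camera coordinates); the wrist camera has in their place "T_tool_cam" (4x4, takes a point from camera to tool coordinates, whose origin is the TCP and whose axes are the flange's). Camera axes: x right, y down, z forward; pixel columns grow to the right and rows downward; lengths in mm; the calibration is good to about 2 mm. The wrist camera is an equidistant fisheye: a pixel r from the principal point sees the ray r / f radians off the axis. A picture is of the moment at which its call begins: read the wrist's pose just before it. There is no depth.
- bot.close_job(): hands the job in, once; it reports no verdict.
The state is a dict: "time": time; "joint_positions": joint angles; "dq": joint speeds; "tau": joint torques, N m; "tool_pos": TCP position; "tcp_rot": TCP orientation; "contact_force": force on the tool from outside, world axes, zero at the start; "moment": the same for the moment, N m; "grip_width": finger opening in mm.
Only numpy, scipy, OpenCV 4.12 (cv2) and the standard library are available. Lean on these libraries where they do the work, as an engineer would, in place of code of your own. Each camera call takes 0.05 s, during which the arm holds its last target.

TASK

Pack the customer's tea set into the open carton: set every small tea cup that is out on the counter down gently in it, upright, and lay the wooden tea scoop flat on its floor beside them; the scoop was put away in one of the three lidded stone pots, so look under the lids until you find it. Every pot must end up with a lid seated properly on it again, and everything else stays where it is. When all is in, fold the carton's two short end flaps down flat first, then its two long flaps down flat over them.

Things in the scene. Friction and masses are not known exactly. Their poses are not given: they have to be found in the camera images.
- carton: Open cardboard carton, fixed to the counter. Origin: centre of its underside. x runs across its width (146 mm outside, 138 inside) away from the robot, y along its length (228 mm outside, 220 inside), z up. Board 4 mm, inner floor 4 mm above the counter, end walls 62 mm high, long walls 66 mm. Four hinged flaps on top.
- short_left (a joint): Angle of the carton's short left-hand end (carton +y end) flap about its crease on the end wall at carton y = +114 mm, 62 mm high; 136 mm wide, 71 mm from crease to free edge, 4 mm thick. 0 = flat over the mouth (firm stop; outer face 4 mm above the crease), pi/2 = upright, about 2.4 at the start (leaning out), stop at 2.9. Stiff crease: it stays where left; about 1 N at the edge moves it.
- short_right (a joint): Angle of the carton's short right-hand end (carton -y end) flap about its crease on the end wall at carton y = -114 mm, 62 mm high; 136 mm wide, 71 mm from crease to free edge, 4 mm thick. 0 = flat over the mouth (firm stop; outer face 4 mm above the crease), pi/2 = upright, about 2.4 at the start (leaning out), stop at 2.9. Stiff crease: it stays where left; about 1 N at the edge moves it.
- long_near (a joint): Angle of the carton's long near-side (carton -x side) flap about its crease on the long wall at carton x = -73 mm, 66 mm high; 226 mm wide, 71 mm from crease to free edge, 4 mm thick. 0 = flat over the mouth (firm stop; outer face 4 mm above the crease), pi/2 = upright, about 2.4 at the start (leaning out), stop at 2.9. Stiff crease: it stays where left; about 1 N at the edge moves it.
- long_far (a joint): Angle of the carton's long far-side (carton +x side) flap about its crease on the long wall at carton x = +73 mm, 66 mm high; 226 mm wide, 71 mm from crease to free edge, 4 mm thick. 0 = flat over the mouth (firm stop; outer face 4 mm above the crease), pi/2 = upright, about 2.4 at the start (leaning out), stop at 2.9. Stiff crease: it stays where left; about 1 N at the edge moves it.
- pot_a: One of three identical round grey stone pots (loose, heavy, 1.5 kg), 121 mm in diameter and 62 mm high without the lid, wall 6 mm, open mouth 109 mm in diameter. Origin: centre of its underside; inner floor 8 mm above it; z up. What is inside cannot be seen until its lid is off.
- pot_b: One of three identical round grey stone pots (loose, heavy, 1.5 kg), 121 mm in diameter and 62 mm high without the lid, wall 6 mm, open mouth 109 mm in diameter. Origin: centre of its underside; inner floor 8 mm above it; z up. What is inside cannot be seen until its lid is off.
- pot_c: One of three identical round grey stone pots (loose, heavy, 1.5 kg), 121 mm in diameter and 62 mm high without the lid, wall 6 mm, open mouth 109 mm in diameter. Origin: centre of its underside; inner floor 8 mm above it; z up. What is inside cannot be seen until its lid is off.
- lid_a_knob (a point): Knob centre of one of three identical stone lids (loose, 0.3 kg), at first on pots; any lid fits any pot. Disc 120 mm across, 9 mm thick, with a plug below, 98 mm across, 8 mm deep, that drops into a mouth with 5 mm play. Knob 28 mm across, 9 to 35 mm above the disc underside; this point at 24 mm: 86 mm above a pot underside when seated, 32 mm above the counter when stood on it.
- lid_b_knob (a point): Knob centre of one of three identical stone lids (loose, 0.3 kg), at first on pots; any lid fits any pot. Disc 120 mm across, 9 mm thick, with a plug below, 98 mm across, 8 mm deep, that drops into a mouth with 5 mm play. Knob 28 mm across, 9 to 35 mm above the disc underside; this point at 24 mm: 86 mm above a pot underside when seated, 32 mm above the counter when stood on it.
- lid_c_knob (a point): Knob centre of one of three identical stone lids (loose, 0.3 kg), at first on pots; any lid fits any pot. Disc 120 mm across, 9 mm thick, with a plug below, 98 mm across, 8 mm deep, that drops into a mouth with 5 mm play. Knob 28 mm across, 9 to 35 mm above the disc underside; this point at 24 mm: 86 mm above a pot underside when seated, 32 mm above the counter when stood on it.
- scoop_grip (a point): The wooden tea scoop (loose, 30 g), flat-bottomed, 86 mm long: straight handle 15 mm wide, 16 high, 46 long, then an open tray 34 mm wide, 16 high, 40 long. This point is in the handle, 8 mm above its underside, 31 mm from its free end, 15 mm from the tray; x runs from handle to tray, z up. It starts lying on the floor of one of the pots, under the lid.
- cup1_center (a point): A small handleless stoneware tea cup (loose, about 0.14 kg), straight-sided, 50 mm in diameter, 46 mm high, wall 4 mm, starting upright on the counter. This point is on its axis, half-way up (23 mm above its underside); z points to its mouth. One to three such cups are present.
- cup2_center (a point): A small handleless stoneware tea cup (loose, about 0.14 kg), straight-sided, 50 mm in diameter, 46 mm high, wall 4 mm, starting upright on the counter. This point is on its axis, half-way up (23 mm above its underside); z points to its mouth. One to three such cups are present.
- cup3_center (a point): A small handleless stoneware tea cup (loose, about 0.14 kg), straight-sided, 50 mm in diameter, 46 mm high, wall 4 mm, starting upright on the counter. This point is on its axis, half-way up (23 mm above its underside); z points to its mouth. One to three such cups are present.
- pestle: A short plain turned wooden pestle, 70 mm long and 22 mm thick, put away in another of the pots; not wanted. Origin on its underside at mid-length, x along it.
- mortar: Small open stone mortar, 68 mm in diameter and 52 mm high, standing among the cups and pots; not wanted. Origin: centre of its underside.
- tape: Roll of brown packing tape lying flat, 96 mm in diameter, 45 mm high, beyond the carton and pots; not wanted. Origin: centre of its underside.
- cup1: The same cup as a body; origin: centre of its underside.
- cup2: The same cup as a body; origin: centre of its underside.
- cup3: The same cup as a body; origin: centre of its underside.

How it is judged:
By the outcome, as a careful person would: the job done as asked, in the order asked, and still so for the second after the job is handed in, with the robot touching nothing.
Of cup1, cup2, cup3 only 1 to 3 are there at a start; the rules pass over those that are not, and their reading is None.
At some moment in a run one of cup1, cup2, cup3 may be knocked a few centimetres aside while the robot is not near it.
It also fails if it takes over 210 s, if anything falls off the work surface, if the arm or the gripper's body presses on something with over 40 N, if the wrist force passes 120 N, or if a joint passes its speed limit or range.

## Working session

There is one attempt and no reset: what is moved stays moved. The work goes in short steps, Python scripts to look and compute and a tool call to move; the robot and the scene stay as the last step left them, time stands still between calls to the robot, and variables do not carry over. Pictures are saved under pics/ and viewed, and the job is handed in when it is done.

Besides the shell and the picture viewer there is one more tool, called after "Call:" as name(argument=value, ...) on one line, values as JSON. play_rows: Moves the arm, as the interface text tells. Its arguments: {"type":"object","properties":{"moves":{"type":"array","items":{"type":"number"}}},"required":["moves"]}

```bash
ls; mkdir -p pics
python3 - <<'E'
from plant import bot
import cv2
print(bot.get_obs())
for n in ["scene","top","wrist"]:
    c=bot.capture(n); cv2.imwrite(f"pics/{n}0.png",c["color"][:,:,::-1])
    print(n,{k:v for k,v in c.items() if k!="color"})
E
```

```text
pics
{'time': 0.0, 'joint_positions': array([-1.49201055e+00,  3.42735499e-01,  1.52503600e+00,  5.60639541e-06,
        1.27540668e+00, -1.46001848e-01]), 'dq': array([ 1.05445265e-03,  2.10534696e-03,  8.02665445e-04, -7.14592085e-05,
        7.55616443e-04, -6.86550655e-04]), 'tau': array([-3.35640041e-03, -4.31246674e+01, -2.44223464e+01,  7.15253293e-02,
        5.60526608e-02, -1.22711663e-04]), 'tool_pos': array([ 117.01390689, -511.3995336 ,  248.0316889 ]), 'tcp_rot': array([-3.14002478e+00, -2.35971227e-04,  2.24785808e-01]), 'contact_force': array([-0.62233108,  0.31126871,  0.39379412]), 'moment': array([-0.06042895,  0.02065564,  0.04379843]), 'grip_width': 91.86812610532412}
scene {'fx': 431.1072579219611, 'fy': 431.1072579219611, 'cx': 325.1298772676365, 'cy': 192.80901013196274, 'world_to_cam': array([[-3.40337447e-01,  9.40226359e-01, -1.20339112e-02,
         1.76868773e+02],
       [ 6.18936525e-01,  2.14367733e-01, -7.55621633e-01,
        -2.94548168e+02],
       [-7.07875695e-01, -2.64614565e-01, -6.54897803e-01,
         1.65096773e+03],
       [ 0.00000000e+00
[... 297 characters left out ...]
,  3.05527109e-02, -1.89744730e-01,
         5.96696765e+02],
       [ 1.90410616e-01,  2.05752498e-02, -9.81488898e-01,
         9.32962661e+02],
       [ 0.00000000e+00,  0.00000000e+00,  0.00000000e+00,
         1.00000000e+00]])}
wrist {'fx': 309.70691628693146, 'fy': 309.70691628693146, 'cx': 318.29737055005387, 'cy': 205.53945572599076, 'T_tool_cam': array([[ 3.89589858e-04, -9.53651131e-01, -3.00914223e-01,
         8.13691837e+01],
       [ 9.99999915e-01,  3.30284745e-04,  2.47955724e-04,
        -5.05538894e-01],
       [-1.37075879e-04, -3.00914294e-01,  9.53651178e-01,
        -1.35236965e+02],
       [ 0.00000000e+00,  0.00000000e+00,  0.00000000e+00,
         1.00000000e+00]])}
```

View pics/top0.png

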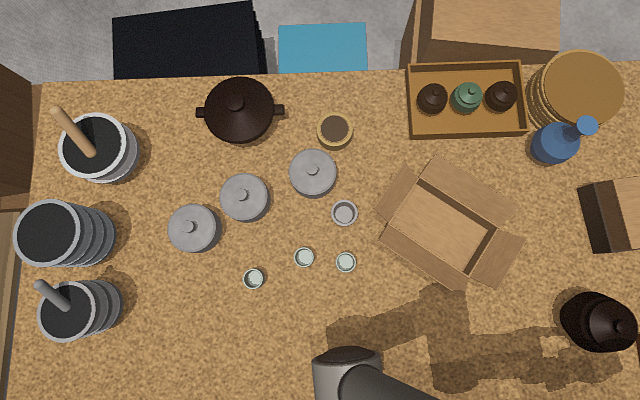

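View pics/scene0.png

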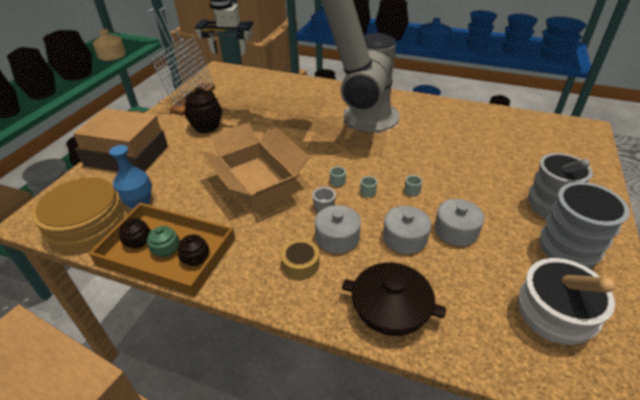

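View pics/wrist0.png

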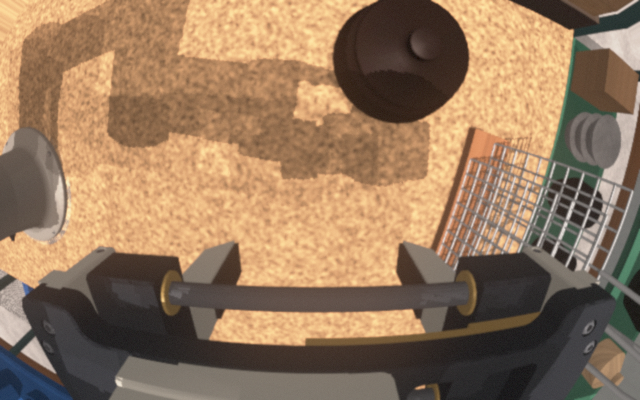

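```bash
cat > h.py <<'E'
import numpy as np, cv2
from plant import bot
from scipy.spatial.transform import Rotation as R
def cap(n,fn=None):
    o=bot.get_obs(); c=bot.capture(n)
    c["obs"]=o
    if fn: cv2.imwrite(f"pics/{fn}.png",c["color"][:,:,::-1])
    if n=="wrist":
        T=np.eye(4); T[:3,:3]=R.from_euler("xyz",o["tcp_rot"]).as_matrix(); T[:3,3]=o["tool_pos"]
        c["cw"]=T@c["T_tool_cam"]
    else: c["cw"]=np.linalg.inv(c["world_to_cam"])
    c["fish"]=n=="wrist"
    return c
def ray(c,px):
    px=np.atleast_2d(np.asarray(px,float))
    a=(px-[c["cx"],c["cy"]])/c["fx"]
    if c["fish"]:
        th=np.linalg.norm(a,axis=1,keepdims=True); s=np.where(th>1e-9,np.sin(th)/np.maximum(th,1e-9),1)
        d=np.hstack([a*s,np.cos(th)])
    else: d=np.hstack([a,np.ones((len(a),1))])
    return c["cw"][:3,3], d@c["cw"][:3,:3].T
def onz(c,px,z):
    o,d=ray(c,px); return (o+d*((z-o[2])/d[:,2])[:,None])[:,:2]
def proj(c,P):
    P=np.atleast_2d(np.asarray(P,float)); w=np.linalg.inv(c["cw"])
    q=P@w[:3,:3].T+w[:3,3]
    if c["fish"]:
        r=np.linalg.norm(q[:,:2],axis=1); th=np.arctan2(r,q[:,2])
        return q[:,:2]/r[:,None]*th[:,None]*c["fx"]+[c["cx"],c["cy"]]
    return q[:,:2]/q[:,2:]*c["fx"]+[c["cx"],c["cy"]]
def st():
    o=bot.get_obs(); print("t",round(o["time"],2),"pos",np.round(o["tool_pos"],1),"rpy",np.round(np.degrees(o["tcp_rot"]),2),"F",np.round(o["contact_force"],1),"w",round(o["grip_width"],1),"q",np.round(o["joint_positions"],2)); return o
def go(x,y,z,yaw=None):
    "shift in tool axes to world target; yaw deg"
    o=bot.get_obs(); M=R.from_euler("xyz",o["tcp_rot"]).as_matrix()
    s=M.T@(np.array([x,y,z])-o["tool_pos"])
    t=0
    if yaw is not None:
        t=-(yaw-np.degrees(o["tcp_rot"][2])); t=(t+90)%180-90
    print("shift",np.round(s,1),"turn",round(t,1),"n",round(np.linalg.norm(s)/41.7,1))
E
python3 - <<'E'
import cv2
im=cv2.imread("pics/top0.png")
cv2.imwrite("pics/top0z.png",cv2.resize(im[120:300,160:360],None,fx=4,fy=3.3,interpolation=cv2.INTER_CUBIC)[:600])
cv2.imwrite("pics/top0y.png",cv2.resize(im[145:300,365:535],None,fx=3.8,fy=3.8,interpolation=cv2.INTER_CUBIC))
E
```

```text
(no output)
```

View pics/top0z.png

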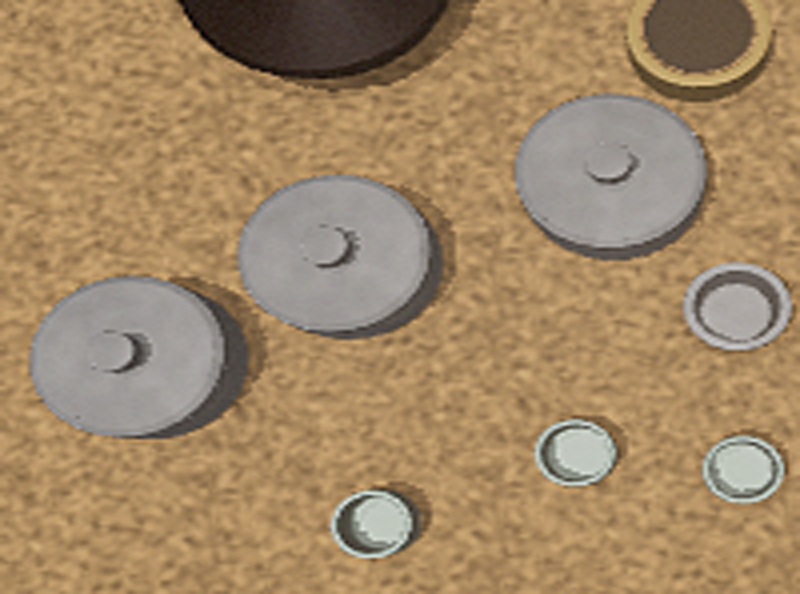

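View pics/top0y.png

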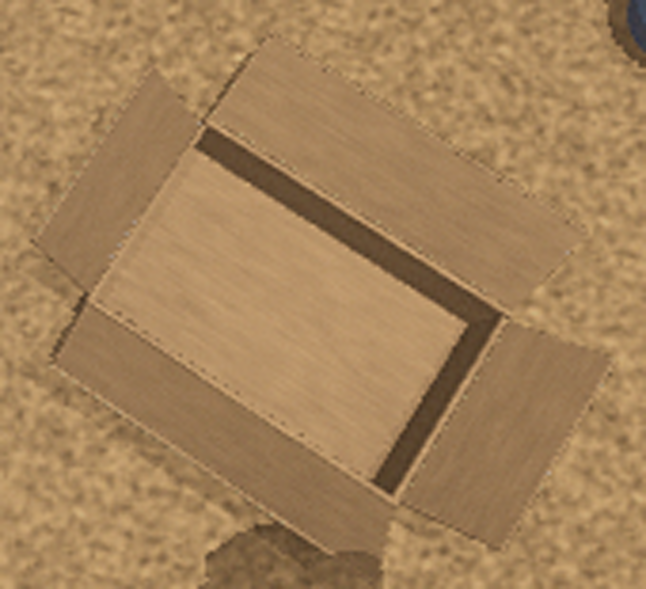

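Run:
```python
from h import *
c=cap("top")
z=lambda u,v:(u/4+160,v/3.3+120)
for n,p,h in [("cupL",(372,523),46),("cupM",(576,453),46),("cupR",(742,468),46),("mortar",(737,307),52),
  ("lidL",(127,356),71),("lidM",(334,253),71),("lidR",(611,170),71),("knobL",(115,350),97),("knobM",(326,245),97),("knobR",(607,160),97),("tape",(700,25),45)]:
    print(n,np.round(onz(c,z(*p),h),1))
q=[(88,300),(203,122),(505,315),(395,497)]
P=onz(c,[(u/3.8+365,v/3.8+145) for u,v in q],64)
print(np.round(P,1),"ctr",P.mean(0))
for i in range(4):
    d=P[(i+1)%4]-P[i]; print(np.linalg.norm(d),np.degrees(np.arctan2(d[1],d[0])))
```

```text
cupL [[387.8 233.1]]
cupM [[435.5 107.7]]
cupR [[421.8   6.5]]
mortar [[541.    5.3]]
lidL [[513.  379.4]]
lidM [[586.6 253.1]]
lidR [[644.9  80.5]]
knobL [[514.7 377.5]]
knobM [[587.9 252.3]]
knobR [[646.2  81.6]]
tape [[767.4  20.8]]
[[ 509.5 -100. ]
 [ 623.9 -181.6]
 [ 492.4 -363. ]
 [ 381.4 -283. ]] ctr [ 501.78614001 -231.90080721]
140.48943090149848 -35.522899782563314
224.01686371551259 -125.94098474689403
136.82345714016017 144.19957625056776
223.3574215777078 54.99860132721811
```

```bash
python3 -c "
from h import *
go(400,-150,260,-35.6)"
```

```text
shift [ 356.4 -289.4  -11.4] turn 48.5 n 11.0
```

Call:
play_rows(moves=[0,356,-289,-11,48.5,0,356,-289,-11,48.5,0,356,-289,-11,48.5,0,356,-289,-11,48.5,0,356,-289,-11,48.5,0,356,-289,-11,48.5,0,356,-289,-11,48.5,0,356,-289,-11,48.5])

```text
time: 0.87
tool_pos: [307.7, -269.0, 256.2]
tcp_rot: [3.141, -0.0, -0.628]
contact_force: [1.5, -0.6, 0.3]
grip_width: 91.6
```

```bash
python3 -c "
from h import *
st();go(400,60,260,-35.6)"
```

```text
t 0.87 pos [ 307.7 -269.   256.2] rpy [ 1.7997e+02 -3.0000e-02 -3.5990e+01] F [ 1.5 -0.6  0.3] w 91.6 q [-0.91  0.12  1.8  -0.    1.22  1.29]
shift [-118.6 -320.4   -4. ] turn -0.4 n 8.2
```

Call:
play_rows(moves=[0,-118,-320,-4,0,0,-118,-320,-4,0,0,-118,-320,-4,0,0,-118,-320,-4,0,0,-118,-320,-4,0,0,-118,-320,-4,0,0,-118,-320,-4,0,0,-118,-320,-4,0])

```text
time: 1.53
tool_pos: [395.5, 53.6, 260.2]
tcp_rot: [-3.141, -0.001, -0.622]
contact_force: [1.7, -1.4, -0.0]
grip_width: 91.8
```

```bash
python3 -c "
from h import *
st();c=cap('wrist','w1');t=cap('top','t1')
print(proj(c,[(387.8,233,46),(435.5,107.7,46),(421.8,6.5,46)]))"
```

```text
t 1.53 pos [395.5  53.6 260.2] rpy [-1.7999e+02 -3.0000e-02 -3.5620e+01] F [ 1.7 -1.4 -0. ] w 91.8 q [-0.06  0.1   1.81 -0.    1.23  2.13]
[[212.02062798 264.16077199]
 [260.74844966 181.13276452]
 [338.66024227 139.7352761 ]]
```

View pics/w1.png

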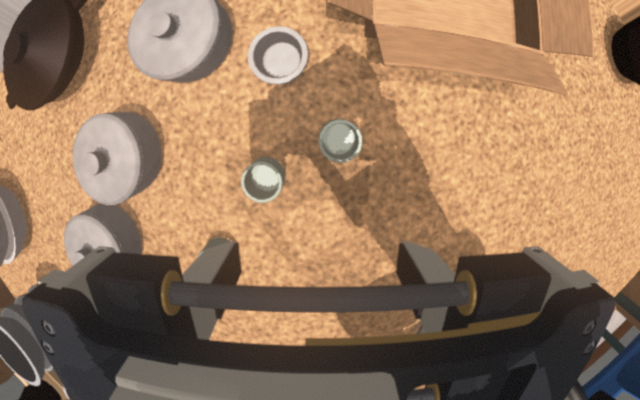

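```bash
python3 -c "
from h import *
c=cap('wrist')
print(onz(c,[(340.5,139.5),(263,180)],46))
go(421.5,6,110,-35.6);go(421.5,6,44,-35.6)"
```

```text
[[421.78165837   8.48810865]
 [435.0758698  108.63750106]]
shift [ 49.   24.4 149.9] turn 0.4 n 3.8
shift [ 49.   24.4 215.9] turn 0.4 n 5.3
```

Call:
play_rows(moves=[0,49,23.5,110,0.4,0,49,23.5,110,0.4,0,49,23.5,110,0.4,0,49,23.5,140,0.4,0,49,23.5,165,0.4,0,49,23.5,190,0.4,0,49,23.5,207,0.4,0,49,23.5,216,0.4])

```text
time: 2.35
tool_pos: [420.2, 2.3, 42.0]
tcp_rot: [3.14, 0.003, -0.631]
contact_force: [-0.2, 0.1, -0.3]
grip_width: 91.6
```

Call:
play_rows(moves=[0,0,0,0,0,255,0,0,0,0,255,0,0,0,0,255,0,0,0,0,255,0,0,0,0,255,0,0,0,0,255,0,0,0,0,255,0,0,0,0])

```text
time: 3.02
tool_pos: [421.9, 3.8, 44.3]
tcp_rot: [-3.141, -0.001, -0.628]
contact_force: [-1.3, -1.4, 2.2]
grip_width: 49.6
```

```bash
python3 -c "
from h import *
st();t=cap('scene','s1');c=cap('wrist','w2')"
```

```text
t 3.02 pos [421.9   3.8  44.3] rpy [-1.7999e+02 -4.0000e-02 -3.6010e+01] F [-1.3 -1.4  2.2] w 49.6 q [-0.17  0.47  2.04 -0.    0.63  2.03]
```

View pics/w2.png

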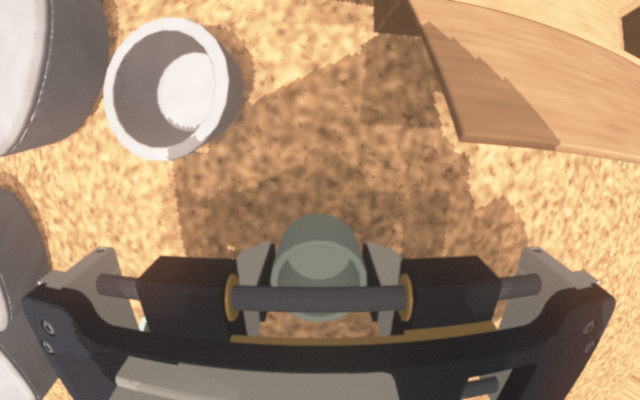

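```bash
python3 -c "
from h import *
go(495,-242,204,-35.6)"
```

```text
shift [ 203.7  155.8 -159.6] turn -0.4 n 7.2
```

Call:
play_rows(moves=[255,0,0,-15,0,255,0,0,-50,0,255,0,0,-85,0,255,0,0,-120,0,255,10,8,-160,0,255,40,30,-160,0,255,72,55,-160,0,255,103,79,-160,0])

```text
time: 3.78
tool_pos: [458.9, -121.9, 204.9]
tcp_rot: [-3.141, -0.002, -0.627]
contact_force: [0.7, 1.8, -0.9]
grip_width: 49.5
```

Call:
play_rows(moves=[255,30,23,0,0,255,60,46,0,0,255,85,65,0,0,255,97,75,0,0,255,100,77,0,0,255,100,77,0,0,255,100,77,0,0])

```text
time: 4.37
tool_pos: [493.7, -240.8, 203.5]
tcp_rot: [-3.141, 0.002, -0.629]
contact_force: [-0.3, -0.9, -1.5]
grip_width: 49.5
```

```bash
python3 -c "
from h import *
st();c=cap('wrist','w3');t=cap('top','t3')
ex=np.array([.813,-.582]);ey=np.array([.582,.813])
for s,z in [((73,114),62),((73,-114),62),((-73,114),62),((-73,-114),62)]:
  P=np.array([502,-232])+s[0]*ex+s[1]*ey; print(s,proj(c,[(*P,64)]))
"
```

```text
t 4.37 pos [ 493.7 -240.8  203.5] rpy [-1.7999e+02  1.1000e-01 -3.6010e+01] F [-0.3 -0.9 -1.5] w 49.5 q [-0.59  0.43  1.53  0.    1.19  1.61]
(73, 114) [[182.95736197 124.44965778]]
(73, -114) [[429.3356422  120.94546871]]
(-73, 114) [[199.95635295 265.27752563]]
(-73, -114) [[416.6515046 264.8997311]]
```

View pics/w3.png

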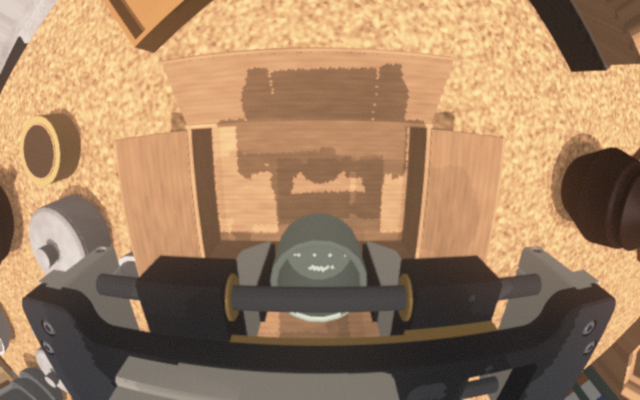

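```bash
python3 -c "
from h import *
im=cv2.imread('pics/w3.png')
cv2.imwrite('pics/w3z.png',cv2.resize(im[100:280,100:500],None,fx=2,fy=2,interpolation=cv2.INTER_CUBIC))
im=cv2.imread('pics/t3.png')
cv2.imwrite('pics/t3z.png',cv2.resize(im[100:300,150:550],None,fx=2,fy=2,interpolation=cv2.INTER_CUBIC))
"
```

```text
(no output)
```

View pics/w3z.png

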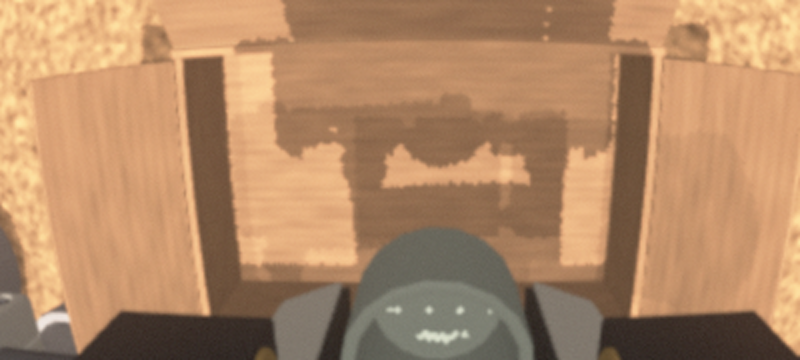

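View pics/t3z.png

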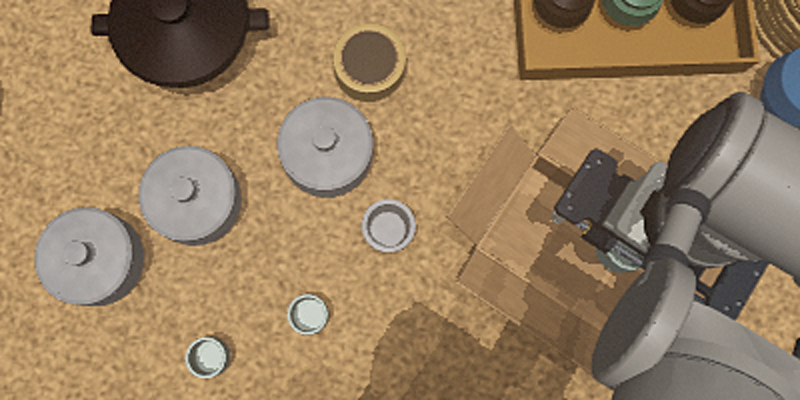

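```bash
python3 -c "
from h import *
c=cap('wrist')
P=onz(c,[(188.3,128),(430.2,128.3)],62);print(P,np.linalg.norm(P[0]-P[1]))
P2=onz(c,[(204.5,255),(416,256)],62);print(P2,np.linalg.norm(P2[0]-P2[1]))
# far wall top line at z=66: rows
F=onz(c,[(318,121.5)],66);print(F)
d=P[0]-P[1];a=np.arctan2(d[0],d[1]);print('yaw',-np.degrees(a))
ex=np.array([np.cos(-a),np.sin(-a)]);ey=np.array([-ex[1],ex[0]])
C=P.mean(0)
print('ctr y along',C@ey,P2.mean(0)@ey,np.array([502,-232])@ey,'x:',C@ex-70,F@ex-72,np.array([502,-232])@ex)
"
```

```text
[[ 622.31147225 -182.56664874]
 [ 488.62330947 -364.57970786]] 225.83462657223077
[[ 514.65191389 -108.20172471]
 [ 384.89227033 -286.45418747]] 220.4801704846326
[[ 552.08570714 -282.27734989]]
yaw -36.297194429469236
ctr y along 108.33380278868717 107.21535530965684 110.1887180989535 x: 539.6311125320866 [540.05826074] 541.9284513694676
```

Call:
play_rows(moves=[255,0,0,30,0,255,0,0,60,0,255,0,0,90,0,255,0,0,115,0,255,0,0,132,0,255,0,0,142,0,255,0,0,149,0,255,0,0,152,0])

```text
time: 5.18
tool_pos: [494.3, -241.4, 51.8]
tcp_rot: [3.142, 0.0, -0.628]
contact_force: [-0.4, -0.4, -1.5]
grip_width: 49.4
```

Call:
play_rows(moves=[255,0,0,0,0,255,0,0,0.5,0,255,0,0,1,0,255,0,0,1.5,0,255,0,0,2,0,255,0,0,2,0,255,0,0,2,0])

```text
time: 5.77
tool_pos: [494.2, -241.9, 50.2]
tcp_rot: [3.142, -0.0, -0.629]
contact_force: [-0.1, -0.3, -1.7]
grip_width: 49.4
```

Call:
play_rows(moves=[255,0,0,0.5,0,255,0,0,1,0,255,0,0,1.5,0,255,0,0,1.7,0,255,0,0,1.7,0,255,0,0,1.7,0])

```text
time: 6.27
tool_pos: [494.2, -241.8, 48.4]
tcp_rot: [3.142, 0.0, -0.629]
contact_force: [-0.4, -0.1, -0.1]
grip_width: 49.5
```

Call:
play_rows(moves=[200,0,0,0.2,0,150,0,0,0.2,0,90,0,0,0.2,0,90,0,0,0.2,0,90,0,0,0.2,0,90,0,0,0.2,0])

```text
time: 6.77
tool_pos: [494.3, -241.9, 48.2]
tcp_rot: [3.142, -0.0, -0.629]
contact_force: [-0.1, -0.2, -0.2]
grip_width: 59.3
```

Call:
play_rows(moves=[90,0,0,-8,0,90,0,0,-30,0,90,0,0,-60,0,90,0,0,-100,0,40,0,0,-140,0,0,0,-40,-180,0,0,0,-80,-180,0,0,0,-80,-180,0])

```text
time: 7.43
tool_pos: [544.4, -174.2, 232.4]
tcp_rot: [-3.138, -0.007, -0.627]
contact_force: [-0.2, 0.5, -0.9]
grip_width: 81.9
```

```bash
python3 -c "
from h import *
st();c=cap('wrist','w4');t=cap('top','t4');go(435.5,107,200,-36);go(435.5,107,44,-36)
im=cv2.imread('pics/t4.png')
cv2.imwrite('pics/t4z.png',cv2.resize(im[100:300,150:550],None,fx=2,fy=2,interpolation=cv2.INTER_CUBIC))
"
```

```text
t 7.43 pos [ 544.4 -174.2  232.4] rpy [-179.8    -0.41  -35.92] F [-0.2  0.5 -0.9] w 81.9 q [-0.44  0.44  1.43  0.    1.27  1.75]
shift [-251.9 -166.5   28.8] turn 0.2 n 7.3
shift [-252.2 -166.4  184.8] turn 0.2 n 8.5
```

View pics/w4.png

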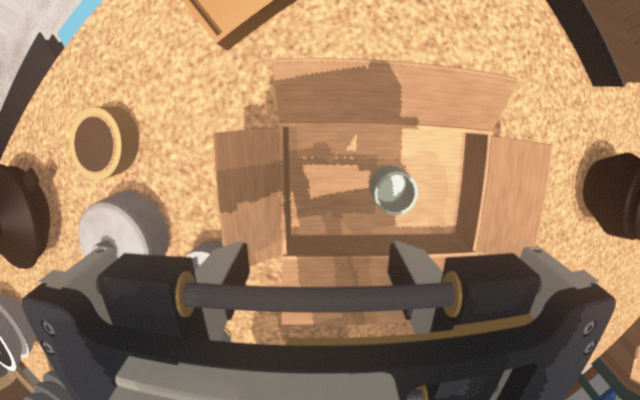

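View pics/t4z.png

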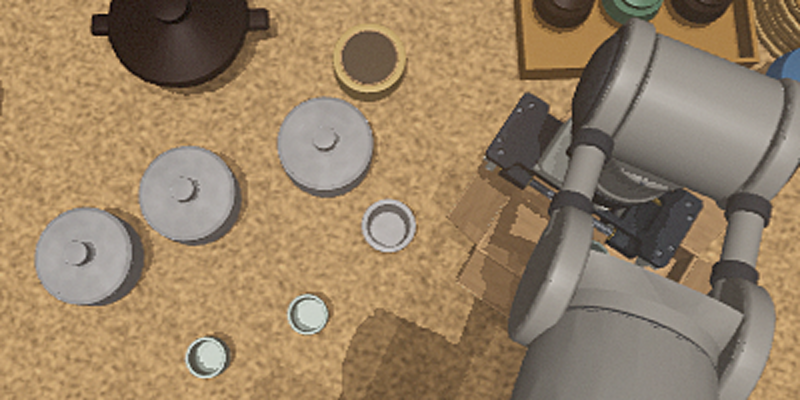

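Call:
play_rows(moves=[0,-31,-21,0,0,0,-63,-42,0,0,0,-95,-63,0,0,0,-126,-83,0,0,0,-158,-104,10,0,0,-190,-125,20,0,0,-222,-146,28,0,0,-252,-166,28,0])

```text
time: 8.2
tool_pos: [432.4, 105.8, 198.1]
tcp_rot: [3.138, 0.003, -0.63]
contact_force: [0.8, -0.5, -0.6]
grip_width: 91.9
```

```bash
python3 -c "
from h import *
st();c=cap('wrist','w5');print(proj(c,[(435.5,108,46)]));go(435.5,108,44,-36)
"
```

```text
t 8.2 pos [432.4 105.8 198.1] rpy [179.81   0.19 -36.08] F [ 0.8 -0.5 -0.6] w 91.9 q [ 0.07  0.25  1.81 -0.    1.09  2.27]
[[313.95117699 194.45852127]]
shift [  6.7  -1.3 154.6] turn 0.1 n 3.7
```

View pics/w5.png

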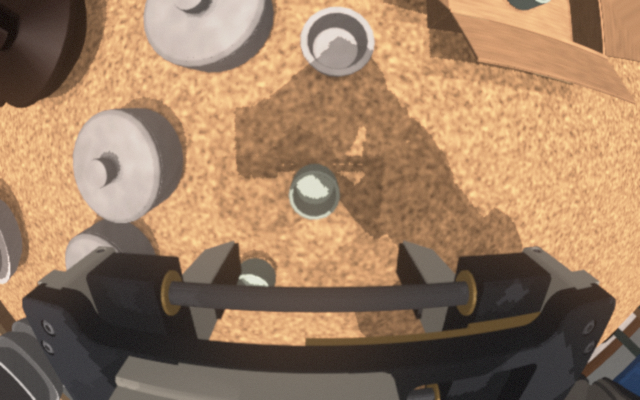

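Call:
play_rows(moves=[0,4,-1,30,0,0,4,-1,60,0,0,4,-1,90,0,0,4,-1,120,0,0,4,-1,140,0,0,4,-1,150,0,0,4,-1,155,0,0,4,-1,155,0])

```text
time: 8.92
tool_pos: [437.9, 103.0, 44.0]
tcp_rot: [3.139, 0.002, -0.629]
contact_force: [0.4, -0.3, 0.1]
grip_width: 92.1
```

Call:
play_rows(moves=[255,0,0,0,0,255,0,0,0,0,255,0,0,0,0,255,0,0,0,0,255,0,0,0,0,255,0,0,0,0,255,0,0,0,0])

```text
time: 9.5
tool_pos: [439.0, 103.9, 45.4]
tcp_rot: [-3.141, -0.001, -0.629]
contact_force: [0.4, 0.4, 0.4]
grip_width: 49.7
```

```bash
python3 -c "
from h import *
st();
ex=np.array([.809,-.588]);ey=np.array([.588,.809]);C=np.array([501,-231])
P=C+32*ex+53*ey;print(P);go(*P,204,-36)
"
```

```text
t 9.5 pos [439.  103.9  45.4] rpy [-1.7998e+02 -3.0000e-02 -3.6020e+01] F [0.4 0.4 0.4] w 49.7 q [ 0.06  0.5   1.96 -0.    0.67  2.26]
[ 558.052 -206.939]
shift [ 279.1  181.4 -158.6] turn -0.0 n 8.8
```

Call:
play_rows(moves=[255,0,0,-15,0,255,0,0,-50,0,255,0,0,-85,0,255,0,0,-125,0,255,10,8,-158,0,255,40,26,-158,0,255,74,48,-158,0,255,108,70,-158,0])

```text
time: 10.17
tool_pos: [485.4, -17.2, 204.1]
tcp_rot: [-3.141, -0.002, -0.627]
contact_force: [1.1, 0.4, -1.5]
grip_width: 49.1
```

Call:
play_rows(moves=[255,34,22,0,0,255,68,44,0,0,255,102,66,0,0,255,136,88,0,0,255,160,103,0,0,255,171,109,0,0,255,174,111,0,0,255,174,111,0,0])

```text
time: 10.83
tool_pos: [560.2, -208.9, 202.4]
tcp_rot: [3.141, 0.001, -0.63]
contact_force: [0.1, -0.1, -2.0]
grip_width: 48.7
```

```bash
python3 -c "
from h import *
st();c=cap('wrist','w6');
ex=np.array([.809,-.588]);ey=np.array([.588,.809]);C=np.array([501,-231])
P=C+36*ex+53*ey;print(P);go(*P,50,-36)
"
```

```text
t 10.83 pos [ 560.2 -208.9  202.4] rpy [ 1.7999e+02  8.0000e-02 -3.6090e+01] F [ 0.1 -0.1 -2. ] w 48.7 q [-0.49  0.51  1.38  0.    1.25  1.72]
[ 561.288 -209.291]
shift [  2.1   0.4 152.6] turn -0.0 n 3.7
```

View pics/w6.png

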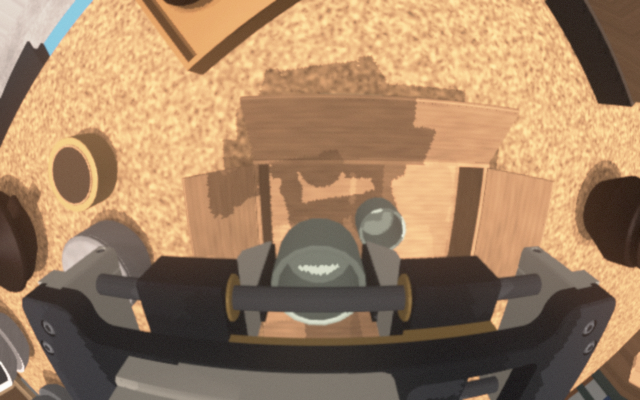

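Call:
play_rows(moves=[255,1,0,30,0,255,1,0,60,0,255,1,0,90,0,255,1,0,115,0,255,1,0,132,0,255,1,0,142,0,255,1,0,149,0,255,1,0,151,0])

```text
time: 11.55
tool_pos: [561.1, -208.1, 51.8]
tcp_rot: [3.141, 0.001, -0.628]
contact_force: [0.0, -0.4, -0.0]
grip_width: 48.7
```

Call:
play_rows(moves=[255,0,0,0.3,0,255,0,0,0.8,0,255,0,0,1.3,0,255,0,0,1.8,0,255,0,0,1.8,0,255,0,0,1.8,0])

```text
time: 12.05
tool_pos: [561.4, -209.2, 50.7]
tcp_rot: [-3.142, -0.001, -0.629]
contact_force: [0.3, 0.4, -0.9]
grip_width: 48.8
```

Call:
play_rows(moves=[255,0,0,0.4,0,255,0,0,0.8,0,255,0,0,1.2,0,255,0,0,1.2,0,255,0,0,1.2,0])

```text
time: 12.47
tool_pos: [561.3, -209.1, 49.4]
tcp_rot: [3.142, -0.0, -0.629]
contact_force: [-1.5, 0.3, 2.4]
grip_width: 48.7
```

Contact. Release and go for the third cup.

Call:
play_rows(moves=[200,0,0,0,0,150,0,0,0,0,90,0,0,0,0,90,0,0,0,0,90,0,0,0,0,90,0,0,0,0])

```text
time: 12.97
tool_pos: [561.3, -209.0, 49.0]
tcp_rot: [3.142, 0.0, -0.629]
contact_force: [1.1, -0.4, -0.5]
grip_width: 59.5
```

Call:
play_rows(moves=[90,0,0,-8,0,90,0,0,-30,0,90,0,0,-60,0,90,0,0,-100,0,40,0,0,-140,0,0,-35,-20,-155,0,0,-70,-40,-155,0,0,-105,-60,-155,0])

```text
time: 13.63
tool_pos: [511.5, -98.1, 206.1]
tcp_rot: [-3.14, -0.004, -0.63]
contact_force: [0.5, 0.2, -0.3]
grip_width: 81.5
```

```bash
python3 -c "
from h import *
st();c=cap('wrist','w7');t=cap('top','t7');go(387.8,233,200,-36)
im=cv2.imread('pics/t7.png')
cv2.imwrite('pics/t7z.png',cv2.resize(im[100:300,150:550],None,fx=2,fy=2,interpolation=cv2.INTER_CUBIC))
"
```

```text
t 13.63 pos [511.5 -98.1 206.1] rpy [-179.93   -0.21  -36.11] F [ 0.5  0.2 -0.3] w 81.5 q [-0.34  0.37  1.61  0.    1.16  1.86]
shift [-289.7 -194.4    5.9] turn 0.2 n 8.4
```

View pics/t7z.png

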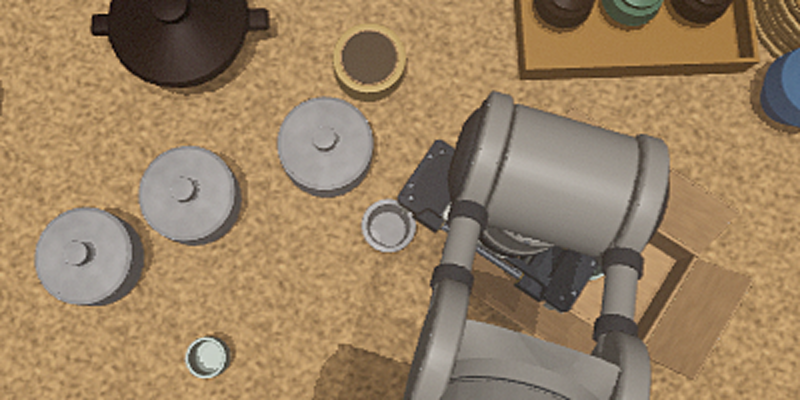

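View pics/w7.png

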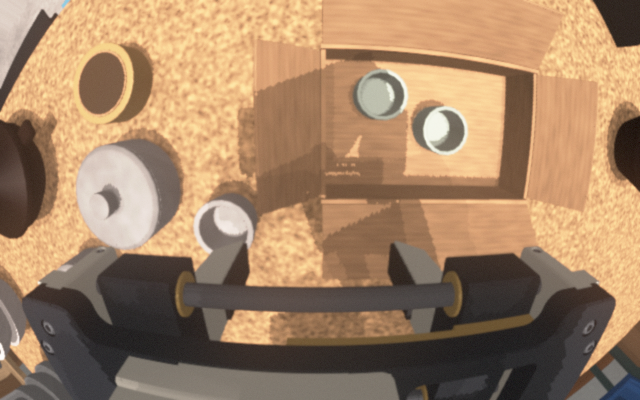

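Call:
play_rows(moves=[0,-34,-23,0,0,0,-68,-46,0,0,0,-102,-69,0,0,0,-136,-92,2,0,0,-170,-115,4,0,0,-204,-138,5,0,0,-238,-161,6,0,0,-265,-180,6,0])

```text
time: 14.4
tool_pos: [402.1, 204.8, 198.6]
tcp_rot: [-3.141, -0.0, -0.628]
contact_force: [1.5, -0.4, -0.7]
grip_width: 91.9
```

Call:
play_rows(moves=[0,-13,-8,0,0,0,-18,-12,0,0,0,-18,-12,0,0,0,-18,-12,0,0])

```text
time: 14.73
tool_pos: [396.2, 222.5, 198.3]
tcp_rot: [-3.142, -0.001, -0.628]
contact_force: [0.4, -1.0, 0.5]
grip_width: 91.7
```

```bash
python3 -c "
from h import *
st();c=cap('wrist','w8');print(proj(c,[(387.8,233,46)]));go(388,233,44,-36)
"
```

```text
t 14.73 pos [396.2 222.5 198.3] rpy [-1.800e+02 -4.000e-02 -3.601e+01] F [ 0.4 -1.   0.5] w 91.7 q [ 0.34  0.27  1.79 -0.    1.09  2.54]
[[314.59938322 208.95845745]]
shift [-13.2  -3.9 154.2] turn -0.1 n 3.7
```

View pics/w8.png

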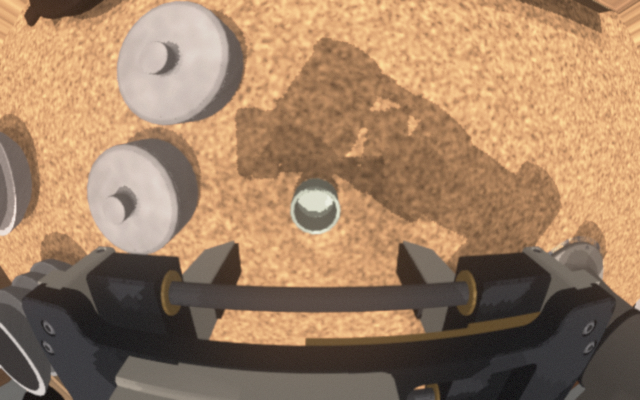

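Call:
play_rows(moves=[0,-13,-3.5,30,0,0,-13,-3.5,60,0,0,-13,-3.5,90,0,0,-13,-3.5,120,0,0,-13,-3.5,140,0,0,-13,-3.5,150,0,0,-13,-3.5,154,0,0,-13,-3.5,154,0])

```text
time: 15.45
tool_pos: [387.5, 232.3, 43.4]
tcp_rot: [3.14, 0.001, -0.631]
contact_force: [0.1, -0.7, 1.0]
grip_width: 91.6
```

Call:
play_rows(moves=[255,0,0,0,0,255,0,0,0,0,255,0,0,0,0,255,0,0,0,0,255,0,0,0,0,255,0,0,0,0,255,0,0,0,0])

```text
time: 16.03
tool_pos: [387.2, 233.5, 44.3]
tcp_rot: [-3.141, -0.0, -0.628]
contact_force: [-0.5, -2.4, 1.7]
grip_width: 49.2
```

```bash
python3 -c "
from h import *
st();
ex=np.array([.809,-.588]);ey=np.array([.588,.809]);C=np.array([501,-231])
P=C-32*ex+53*ey;print(P);go(*P,204,-36)
"
```

```text
t 16.03 pos [387.2 233.5  44.3] rpy [-1.7999e+02 -1.0000e-02 -3.6010e+01] F [-0.5 -2.4  1.7] w 49.2 q [ 0.37  0.5   1.96 -0.    0.67  2.57]
[ 506.276 -169.307]
shift [ 333.1  255.8 -159.7] turn -0.0 n 10.8
```

Call:
play_rows(moves=[255,0,0,-15,0,255,0,0,-50,0,255,0,0,-85,0,255,0,0,-125,0,255,10,8,-159,0,255,40,31,-159,0,255,73,56,-159,0,255,105,81,-159,0])

```text
time: 16.7
tool_pos: [424.6, 105.2, 203.9]
tcp_rot: [-3.141, -0.001, -0.626]
contact_force: [0.5, 0.5, -0.7]
grip_width: 48.7
```

Call:
play_rows(moves=[255,32,25,0,0,255,65,50,0,0,255,97,75,0,0,255,130,100,0,0,255,162,125,0,0,255,190,147,0,0,255,212,163,0,0,255,225,172,0,0])

```text
time: 17.37
tool_pos: [505.6, -168.5, 202.7]
tcp_rot: [3.141, -0.0, -0.631]
contact_force: [-0.2, 0.6, -1.1]
grip_width: 48.6
```

Call:
play_rows(moves=[255,3,2.5,0,0,255,3,2.5,0,0,255,3,2.5,0,0])

```text
time: 17.62
tool_pos: [505.7, -168.1, 202.8]
tcp_rot: [-3.142, 0.002, -0.629]
contact_force: [-0.3, 1.9, -1.4]
grip_width: 49.0
```

```bash
python3 -c "
from h import *
st();c=cap('wrist','w9');
ex=np.array([.809,-.588]);ey=np.array([.588,.809]);C=np.array([501,-231])
P=C-32*ex+53*ey;print(P);go(*P,50,-36)
"
```

```text
t 17.62 pos [ 505.7 -168.1  202.8] rpy [-1.800e+02  9.000e-02 -3.601e+01] F [-0.3  1.9 -1.4] w 49.0 q [-0.46  0.4   1.57  0.    1.17  1.73]
[ 506.276 -169.307]
shift [  1.5   1.  152.9] turn 0.0 n 3.7
```

View pics/w9.png

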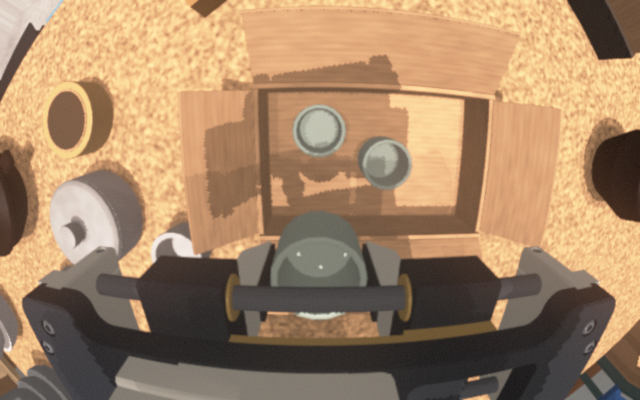

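```bash
python3 -c "
from h import *
c=cap('wrist')
ex=np.array([.809,-.588]);ey=np.array([.588,.809]);C=np.array([501,-231])
for p in onz(c,[(319.5,130),(386,162.5)],50): print((p-C)@ex,(p-C)@ey)
"
```

```text
29.86304972636747 52.90977748707914
-0.07548532487335802 -10.689032842708201
```

Call:
play_rows(moves=[255,0,-1,30,0,255,0,-1,60,0,255,0,-1,90,0,255,0,-1,115,0,255,0,-1,132,0,255,0,-1,142,0,255,0,-1,149,0,255,0,-1,151.5,0])

```text
time: 18.38
tool_pos: [506.9, -167.6, 51.3]
tcp_rot: [3.141, 0.001, -0.628]
contact_force: [-0.1, 0.8, -1.8]
grip_width: 48.9
```

Call:
play_rows(moves=[255,0,0,0.4,0,255,0,0,0.8,0,255,0,0,1.2,0,255,0,0,1.5,0,255,0,0,1.5,0,255,0,0,1.5,0])

```text
time: 18.88
tool_pos: [507.0, -168.4, 50.5]
tcp_rot: [-3.142, -0.001, -0.629]
contact_force: [-0.2, 0.4, -1.6]
grip_width: 49.0
```

Call:
play_rows(moves=[255,0,0,0.5,0,255,0,0,1,0,255,0,0,1.5,0,255,0,0,2,0,255,0,0,2,0,255,0,0,2,0])

```text
time: 19.38
tool_pos: [507.0, -168.3, 48.3]
tcp_rot: [3.141, -0.0, -0.629]
contact_force: [-0.4, 0.4, 1.9]
grip_width: 49.1
```

Call:
play_rows(moves=[200,0,0,0,0,150,0,0,0,0,88,0,0,0,0,88,0,0,0,0,88,0,0,0,0,88,0,0,0,0])

```text
time: 19.88
tool_pos: [507.0, -168.2, 48.1]
tcp_rot: [3.142, -0.0, -0.629]
contact_force: [-0.4, -0.1, 1.4]
grip_width: 60.1
```

Call:
play_rows(moves=[88,0,0,-8,0,88,0,0,-30,0,88,0,0,-60,0,88,0,0,-100,0,88,0,0,-140,0,88,0,-35,-155,0,88,0,-70,-155,0,88,0,-105,-155,0])

```text
time: 20.55
tool_pos: [569.8, -82.8, 205.8]
tcp_rot: [-3.14, -0.004, -0.63]
contact_force: [0.9, 0.2, -0.9]
grip_width: 60.3
```

```bash
python3 -c "
from h import *
st();c=cap('wrist','w10');go(646,81,200,-36)
"
```

```text
t 20.55 pos [569.8 -82.8 205.8] rpy [-179.92   -0.23  -36.12] F [ 0.9  0.2 -0.9] w 60.3 q [-0.28  0.47  1.45  0.    1.22  1.92]
shift [ -33.3 -171.4    5.5] turn 0.1 n 4.2
```

View pics/w10.png

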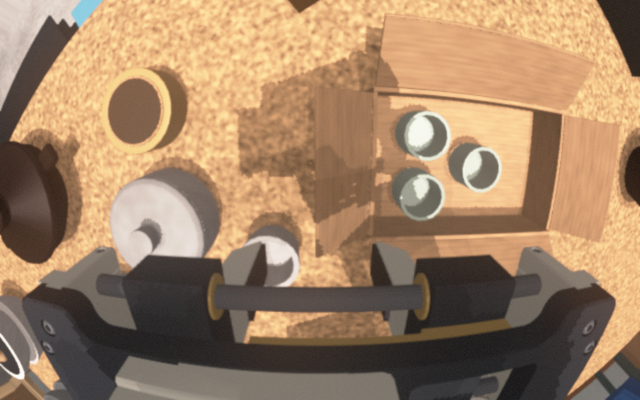

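Call:
play_rows(moves=[88,-8,-41,0,0,88,-16,-82,0,0,88,-23,-118,2,0,88,-30,-150,4,0,88,-33,-165,5,0,88,-33,-170,5,0,88,-33,-170,5,0])

```text
time: 21.18
tool_pos: [641.9, 74.0, 197.9]
tcp_rot: [3.141, 0.0, -0.627]
contact_force: [-0.9, -0.7, -0.0]
grip_width: 60.2
```

```bash
python3 -c "
from h import *
st();c=cap('wrist','w11');print(proj(c,[(646,81,97),(646,81,71)]));go(646,81,94,-36)
"
```

```text
t 21.18 pos [641.9  74.  197.9] rpy [ 1.7996e+02  1.0000e-02 -3.5930e+01] F [-0.9 -0.7 -0. ] w 60.2 q [-0.    0.61  1.23 -0.    1.3   2.19]
[[308.24408905 214.27044426]
 [309.11315416 204.66777416]]
shift [ -1.3  -9.3 104. ] turn -0.0 n 2.5
```

View pics/w11.png

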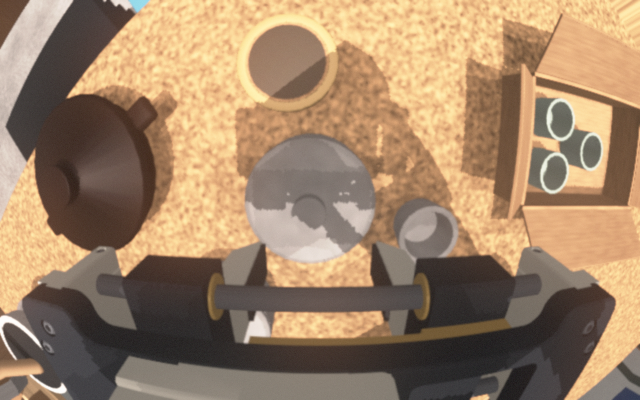

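Call:
play_rows(moves=[88,0,-7,30,0,88,0,-7,55,0,88,0,-7,75,0,88,0,-7,92,0,88,0,-7,100,0,88,0,-7,102,0,88,0,-7,102,0])

```text
time: 21.82
tool_pos: [646.0, 78.0, 96.4]
tcp_rot: [3.141, -0.0, -0.63]
contact_force: [0.2, -0.3, 0.2]
grip_width: 60.2
```

Call:
play_rows(moves=[255,0,0,0,0,255,0,0,0,0,255,0,0,0,0,255,0,0,0,0,255,0,0,0,0,255,0,0,0,0,255,0,0,0,0])

```text
time: 22.4
tool_pos: [646.3, 79.5, 96.6]
tcp_rot: [-3.141, -0.001, -0.629]
contact_force: [0.0, 0.3, 2.7]
grip_width: 27.5
```

```bash
python3 -c "
from h import *
st();c=cap('wrist','w12')
"
```

```text
t 22.4 pos [646.3  79.5  96.6] rpy [-1.7997e+02 -4.0000e-02 -3.6010e+01] F [0.  0.3 2.7] w 27.5 q [0.   0.71 1.33 0.   1.1  2.2 ]
```

View pics/w12.png

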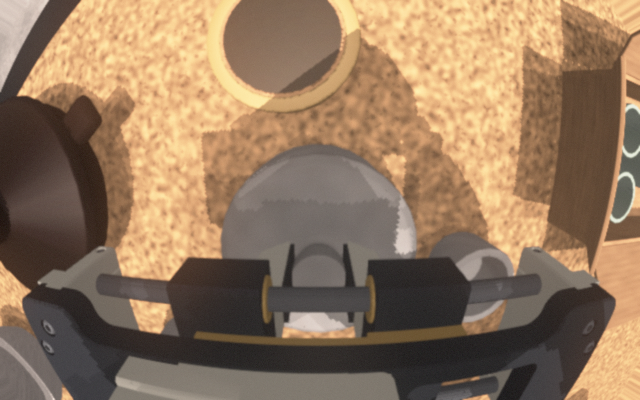

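```bash
python3 -c "
from h import *
go(480,140,196,-36)
"
```

```text
shift [-170.1   48.8  -99.6] turn -0.0 n 4.9
```

Call:
play_rows(moves=[255,0,0,-8,0,255,0,0,-30,0,255,0,0,-60,0,255,0,0,-85,0,255,-20,0,-100,0,255,-55,15,-100,0,255,-90,30,-100,0,255,-125,45,-100,0])

```text
time: 23.12
tool_pos: [516.5, 116.5, 196.1]
tcp_rot: [3.141, 0.0, -0.629]
contact_force: [0.0, -0.0, -1.6]
grip_width: 27.4
```

Call:
play_rows(moves=[255,-35,0,0,0,255,-55,0,0,0,255,-55,0,0,0])

```text
time: 23.37
tool_pos: [470.1, 150.5, 196.4]
tcp_rot: [3.14, 0.003, -0.626]
contact_force: [-0.7, 0.0, -2.3]
grip_width: 27.2
```

```bash
python3 -c "
from h import *
st();c=cap('wrist','w13');t=cap('top','t13')
im=cv2.imread('pics/t13.png')
cv2.imwrite('pics/t13z.png',cv2.resize(im[100:300,150:550],None,fx=2,fy=2,interpolation=cv2.INTER_CUBIC))
"
```

```text
t 23.37 pos [470.1 150.5 196.4] rpy [ 1.7991e+02  1.5000e-01 -3.5880e+01] F [-0.7  0.  -2.3] w 27.2 q [0.15 0.34 1.69 0.   1.12 2.35]
```

View pics/w13.png

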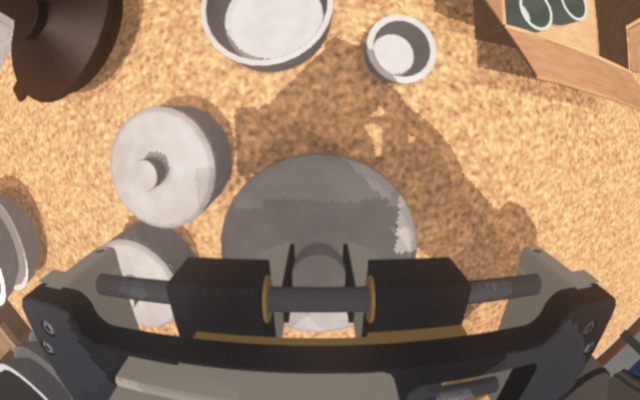

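View pics/t13z.png

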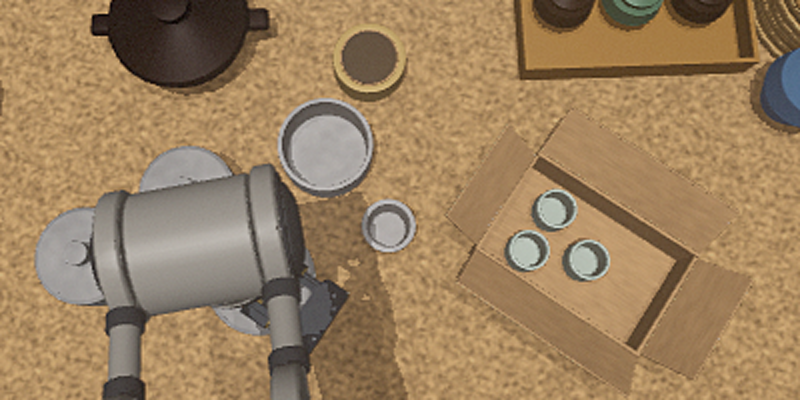

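```bash
python3 -c "
from h import *
st();c=cap('top');print(onz(c,[(313.0,173.2)],62));w=cap('wrist')
print(onz(w,[(267,11)],62))
go(646.3,80,200,-36)
im=cv2.imread('pics/t13.png')
cv2.imwrite('pics/t13y.png',cv2.resize(im[140:210,270:380],None,fx=7,fy=7,interpolation=cv2.INTER_CUBIC))
"
```

```text
t 23.47 pos [473.8 149.  196.6] rpy [-1.7999e+02 -5.0000e-02 -3.5940e+01] F [ 0.4 -0.5 -2.2] w 27.4 q [ 0.15  0.34  1.68 -0.    1.12  2.35]
[[642.77480133  80.30039061]]
[[640.77343376  82.96733178]]
shift [178.9 -45.6  -3.5] turn -0.0 n 4.4
```

View pics/t13y.png

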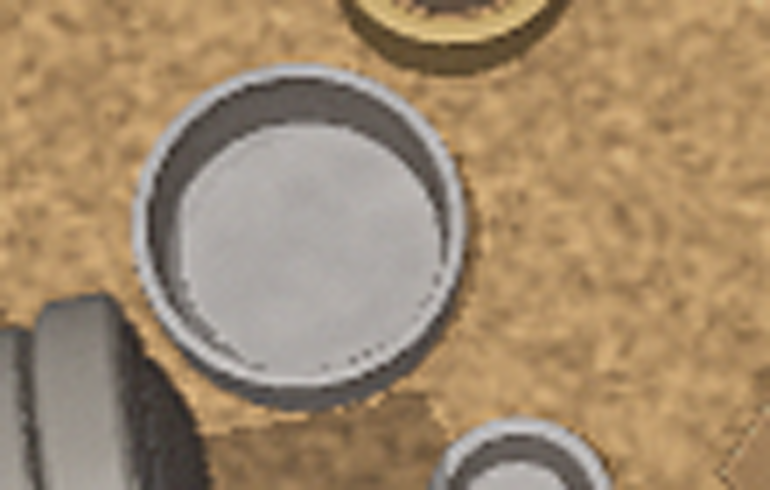

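Call:
play_rows(moves=[255,35,-9,0,0,255,70,-18,0,0,255,105,-27,-2,0,255,140,-36,-3,0,255,165,-42,-3,0,255,175,-45,-3,0,255,178,-45,-3,0,255,178,-45,-3,0])

```text
time: 24.23
tool_pos: [645.0, 79.1, 197.9]
tcp_rot: [3.14, 0.001, -0.63]
contact_force: [-0.9, 0.7, -1.8]
grip_width: 27.8
```

```bash
python3 -c "
from h import *
st();cap('top');st()
go(646.3,79.8,98,-36)
"
```

```text
t 24.23 pos [645.   79.1 197.9] rpy [ 1.7993e+02  7.0000e-02 -3.6120e+01] F [-0.9  0.7 -1.8] w 27.8 q [ 0.    0.61  1.22 -0.    1.31  2.21]
t 24.28 pos [644.2  79.9 198.2] rpy [ 1.7994e+02  9.0000e-02 -3.6080e+01] F [-0.2  1.1 -2.7] w 27.4 q [ 0.01  0.61  1.22 -0.    1.31  2.21]
shift [  1.9  -1.3 100.2] turn -0.1 n 2.4
```

Call:
play_rows(moves=[255,1.5,0,25,0,255,1.5,0,50,0,255,1.5,0,70,0,255,1.5,0,85,0,255,1.5,0,93,0,255,1.5,0,97,0,255,1.5,0,99,0,255,1.5,0,100,0])

```text
time: 24.95
tool_pos: [645.9, 79.8, 100.0]
tcp_rot: [-3.141, -0.001, -0.628]
contact_force: [0.5, 0.3, -2.7]
grip_width: 27.5
```

Call:
play_rows(moves=[255,0,0,0.5,0,255,0,0,1,0,255,0,0,1.5,0,255,0,0,1.5,0,255,0,0,1.5,0])

```text
time: 25.37
tool_pos: [645.8, 79.6, 97.9]
tcp_rot: [-3.141, -0.0, -0.629]
contact_force: [-0.1, 0.4, -2.7]
grip_width: 27.0
```

Call:
play_rows(moves=[255,0,0,0.5,0,255,0,0,1,0,255,0,0,1.4,0,255,0,0,1.4,0,255,0,0,1.4,0])

```text
time: 25.78
tool_pos: [645.7, 79.5, 96.6]
tcp_rot: [-3.142, -0.0, -0.629]
contact_force: [-1.5, -0.0, 1.9]
grip_width: 27.5
```

Call:
play_rows(moves=[200,0,0,0,0,140,0,0,0,0,88,0,0,0,0,88,0,0,0,0,88,0,0,-10,0,88,0,0,-40,0,88,0,0,-75,0,88,0,0,-105,0])

```text
time: 26.45
tool_pos: [645.8, 79.6, 203.7]
tcp_rot: [-3.141, -0.001, -0.629]
contact_force: [0.8, 0.0, 0.0]
grip_width: 59.8
```

```bash
python3 -c "
from h import *
st();c=cap('wrist','w14');go(587.5,252.5,200,-36);print(proj(c,[(645,80.5,97),(645,80.5,71),(705,80.5,71),(585,80.5,71)]))
"
```

```text
t 26.45 pos [645.8  79.6 203.7] rpy [-1.7997e+02 -5.0000e-02 -3.6020e+01] F [0.8 0.  0. ] w 59.8 q [ 0.    0.61  1.21 -0.    1.32  2.2 ]
shift [-151.1 -103.9   10.2] turn -0.0 n 4.4
[[317.99936255 212.57676664]
 [318.02529787 203.34034093]
 [277.58971426 150.17274018]
 [354.64205706 251.53611392]]
```

View pics/w14.png

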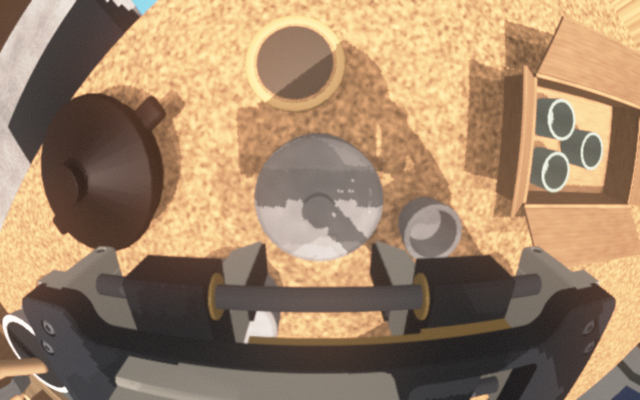

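Call:
play_rows(moves=[88,-33,-23,2,0,88,-66,-46,4,0,88,-99,-68,6,0,88,-125,-86,8,0,88,-142,-98,10,0,88,-150,-104,10,0,88,-150,-104,10,0,88,-150,-104,10,0])

```text
time: 27.17
tool_pos: [585.9, 251.5, 191.6]
tcp_rot: [-3.141, -0.001, -0.628]
contact_force: [-0.3, -0.2, 0.4]
grip_width: 60.2
```

```bash
python3 -c "
from h import *
st();c=cap('wrist','w15');print(proj(c,[(587.5,252.5,97)]));go(587.5,252.5,96,-36)
"
```

```text
t 27.17 pos [585.9 251.5 191.6] rpy [-1.7999e+02 -6.0000e-02 -3.5990e+01] F [-0.3 -0.2  0.4] w 60.2 q [ 0.29  0.59  1.27 -0.    1.28  2.48]
[[316.05907307 215.23125382]]
shift [-0.  -2.2 95.5] turn -0.1 n 2.3
```

View pics/w15.png

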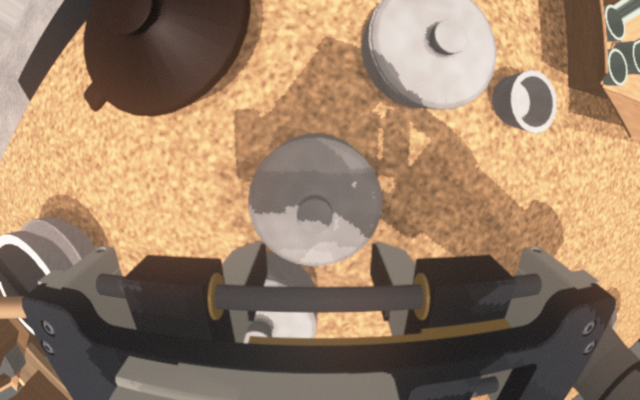

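Call:
play_rows(moves=[88,2,-3,30,0,88,2,-3,55,0,88,2,-3,75,0,88,2,-3,88,0,88,2,-3,94,0,88,2,-3,95.5,0,88,2,-3,95.5,0])

```text
time: 27.8
tool_pos: [589.6, 252.1, 96.0]
tcp_rot: [-3.141, -0.0, -0.63]
contact_force: [0.6, -0.7, -0.2]
grip_width: 60.4
```

Call:
play_rows(moves=[255,0,0,0,0,255,0,0,0,0,255,0,0,0,0,255,0,0,0,0,255,0,0,0,0,255,0,0,0,0,255,0,0,0,0])

```text
time: 28.38
tool_pos: [589.0, 253.3, 96.1]
tcp_rot: [-3.141, -0.0, -0.629]
contact_force: [-0.6, 0.5, 2.9]
grip_width: 27.4
```

```bash
python3 -c "
from h import *
st();go(430,150,196,-36)
"
```

```text
t 28.38 pos [589.  253.3  96.1] rpy [-1.7998e+02 -2.0000e-02 -3.6010e+01] F [-0.6  0.5  2.9] w 27.4 q [ 0.29  0.69  1.37 -0.    1.08  2.49]
shift [ -67.8  177.  -100. ] turn -0.0 n 5.1
```

Call:
play_rows(moves=[255,0,0,-8,0,255,0,0,-30,0,255,0,0,-60,0,255,0,0,-85,0,255,-5,15,-100,0,255,-20,52,-100,0,255,-35,90,-100,0,255,-50,128,-100,0])

```text
time: 29.05
tool_pos: [471.2, 178.3, 195.5]
tcp_rot: [3.141, 0.0, -0.628]
contact_force: [-0.1, -0.5, -3.9]
grip_width: 27.4
```

Call:
play_rows(moves=[255,-11,30,0,0,255,-17,45,0,0,255,-18,49,0,0,255,-18,49,0,0])

```text
time: 29.38
tool_pos: [429.2, 149.6, 196.2]
tcp_rot: [-3.141, -0.0, -0.629]
contact_force: [0.5, 0.1, -4.1]
grip_width: 27.4
```

```bash
python3 -c "
from h import *
st();t=cap('top','t16')
im=cv2.imread('pics/t16.png')
cv2.imwrite('pics/t16z.png',cv2.resize(im[100:300,150:550],None,fx=2,fy=2,interpolation=cv2.INTER_CUBIC))
"
```

```text
t 29.38 pos [429.2 149.6 196.2] rpy [-1.7999e+02 -2.0000e-02 -3.6060e+01] F [ 0.5  0.1 -4.1] w 27.4 q [ 0.17  0.27  1.79 -0.    1.08  2.37]
```

View pics/t16z.png

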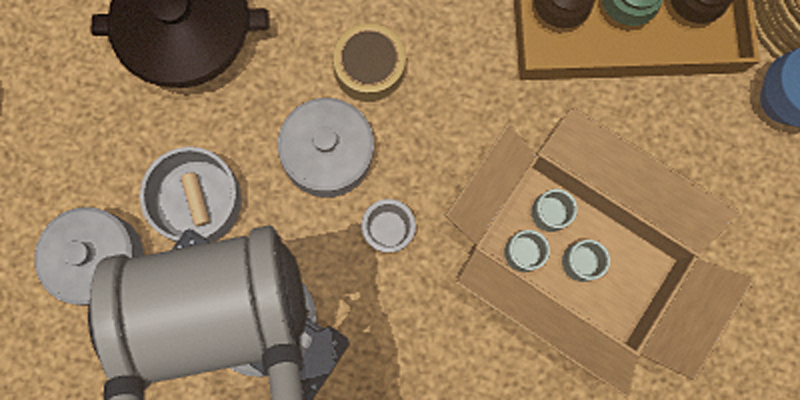

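Call:
play_rows(moves=[255,13,-34,0,0,255,26,-69,0,0,255,39,-103,0,0,255,52,-136,0,0,255,61,-160,0,0,255,67,-173,0,0,255,68,-177,0,0,255,68,-177,0,0])

```text
time: 30.1
tool_pos: [589.7, 254.2, 194.2]
tcp_rot: [3.141, 0.001, -0.628]
contact_force: [0.3, -0.2, -4.8]
grip_width: 27.2
```

Call:
play_rows(moves=[255,0,0,0,0,255,0,0,0,0])

```text
time: 30.27
tool_pos: [588.2, 252.9, 195.5]
tcp_rot: [3.141, 0.001, -0.629]
contact_force: [-0.4, -0.1, -3.8]
grip_width: 27.6
```

```bash
python3 -c "
from h import *
st();go(589,253.3,98,-36)
"
```

```text
t 30.27 pos [588.2 252.9 195.5] rpy [ 1.7995e+02  3.0000e-02 -3.6020e+01] F [-0.4 -0.1 -3.8] w 27.6 q [ 0.29  0.6   1.26 -0.    1.29  2.49]
shift [ 0.4 -0.9 97.5] turn -0.0 n 2.3
```

Call:
play_rows(moves=[255,0,0,25,0,255,0,0,50,0,255,0,0,70,0,255,0,0,85,0,255,0,0,92,0,255,0,0,96,0,255,0,0,97,0,255,0,0,97.5,0])

```text
time: 30.93
tool_pos: [589.3, 253.2, 99.3]
tcp_rot: [-3.14, -0.001, -0.629]
contact_force: [-0.1, -1.1, -3.8]
grip_width: 27.2
```

Call:
play_rows(moves=[255,0,0,0.5,0,255,0,0,1,0,255,0,0,1.5,0,255,0,0,2,0,255,0,0,2,0])

```text
time: 31.35
tool_pos: [588.9, 253.2, 96.3]
tcp_rot: [-3.142, -0.0, -0.629]
contact_force: [0.1, -0.9, -3.9]
grip_width: 27.3
```

Call:
play_rows(moves=[255,0,0,0.5,0,255,0,0,1,0,255,0,0,1,0,255,0,0,1,0])

```text
time: 31.68
tool_pos: [588.9, 253.2, 96.1]
tcp_rot: [-3.141, -0.0, -0.629]
contact_force: [-2.6, -1.1, 5.5]
grip_width: 27.1
```

Call:
play_rows(moves=[200,0,0,0,0,140,0,0,0,0,88,0,0,0,0,88,0,0,0,0,88,0,0,-10,0,88,0,0,-40,0,88,0,0,-75,0,88,0,0,-102,0])

```text
time: 32.35
tool_pos: [589.3, 253.3, 200.1]
tcp_rot: [-3.14, -0.001, -0.629]
contact_force: [0.8, -0.1, 0.4]
grip_width: 60.2
```

```bash
python3 -c "
from h import *
st();c=cap('wrist','w17');go(514,378,195,-36);print(proj(c,[(587.5,252.5,97)]))
"
```

```text
t 32.35 pos [589.3 253.3 200.1] rpy [-1.7991e+02 -7.0000e-02 -3.6020e+01] F [ 0.8 -0.1  0.4] w 60.2 q [ 0.29  0.59  1.25 -0.    1.3   2.49]
shift [-135.8  -54.6   10.8] turn -0.0 n 3.5
[[320.56714509 213.87248414]]
```

View pics/w17.png

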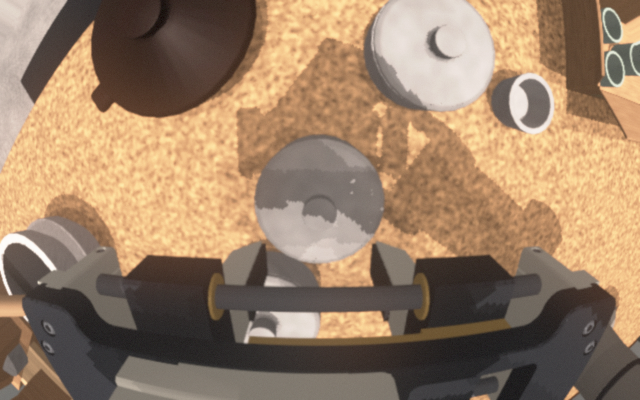

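Both lids are seated. On to the left pot.

Call:
play_rows(moves=[88,-34,-14,2,0,88,-68,-28,5,0,88,-100,-41,6,0,88,-122,-50,6,0,88,-132,-54,6,0,88,-135,-55,6,0,88,-135,-55,6,0,88,-135,-55,6,0])

```text
time: 33.07
tool_pos: [512.8, 376.1, 191.3]
tcp_rot: [3.142, -0.001, -0.629]
contact_force: [0.2, -0.3, -0.8]
grip_width: 60.0
```

```bash
python3 -c "
from h import *
st();c=cap('wrist','w18');print(proj(c,[(514,378,97)]));go(514,378,96,-36)
"
```

```text
t 33.07 pos [512.8 376.1 191.3] rpy [ 1.800e+02 -4.000e-02 -3.606e+01] F [ 0.2 -0.3 -0.8] w 60.0 q [ 0.51  0.59  1.28 -0.    1.27  2.71]
[[315.41248104 216.43665857]]
shift [-0.6 -2.4 95.3] turn -0.1 n 2.3
```

View pics/w18.png

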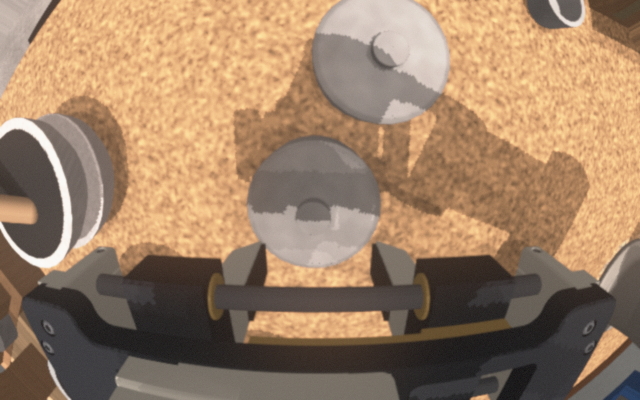

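Call:
play_rows(moves=[88,1,-4,30,0,88,1,-4,55,0,88,1,-4,75,0,88,1,-4,88,0,88,1,-4,94,0,88,1,-4,95.5,0,88,1,-4,95.5,0])

```text
time: 33.7
tool_pos: [515.9, 379.0, 95.9]
tcp_rot: [-3.141, -0.0, -0.63]
contact_force: [-0.5, 0.2, 0.4]
grip_width: 60.0
```

Call:
play_rows(moves=[255,0,0,0,0,255,0,0,0,0,255,0,0,0,0,255,0,0,0,0,255,0,0,0,0,255,0,0,0,0,255,0,0,0,0])

```text
time: 34.28
tool_pos: [515.3, 379.8, 96.1]
tcp_rot: [-3.141, -0.0, -0.629]
contact_force: [-0.9, 0.6, 1.5]
grip_width: 27.1
```

```bash
python3 -c "
from h import *
st();go(430,130,196,-36)
"
```

```text
t 34.28 pos [515.3 379.8  96.1] rpy [-1.7998e+02 -2.0000e-02 -3.6010e+01] F [-0.9  0.6  1.5] w 27.1 q [ 0.52  0.69  1.37 -0.    1.08  2.71]
shift [  77.9  252.1 -100. ] turn -0.0 n 6.8
```

Call:
play_rows(moves=[255,0,0,-8,0,255,0,0,-30,0,255,0,0,-60,0,255,0,0,-85,0,255,5,15,-100,0,255,16,52,-100,0,255,28,90,-100,0,255,40,128,-100,0])

```text
time: 34.95
tool_pos: [471.2, 251.5, 195.9]
tcp_rot: [3.141, -0.0, -0.627]
contact_force: [0.8, -0.7, -2.1]
grip_width: 27.7
```

Call:
play_rows(moves=[255,11,37,0,0,255,23,74,0,0,255,32,104,0,0,255,37,120,20,0,255,38,124,50,0,255,38,124,80,0,255,38,124,110,0,255,38,124,125,0])

```text
time: 35.62
tool_pos: [428.5, 129.5, 68.4]
tcp_rot: [3.139, 0.003, -0.629]
contact_force: [0.3, 0.1, -2.2]
grip_width: 27.3
```

```bash
python3 -c "
from h import *
st();t=cap('top','t19')
im=cv2.imread('pics/t19.png')
cv2.imwrite('pics/t19z.png',cv2.resize(im[150:300,150:350],None,fx=4,fy=4,interpolation=cv2.INTER_CUBIC))
"
```

```text
t 35.62 pos [428.5 129.5  68.4] rpy [ 1.7985e+02  1.5000e-01 -3.6060e+01] F [ 0.3  0.1 -2.2] w 27.3 q [ 0.12  0.46  1.95 -0.    0.74  2.32]
```

View pics/t19z.png

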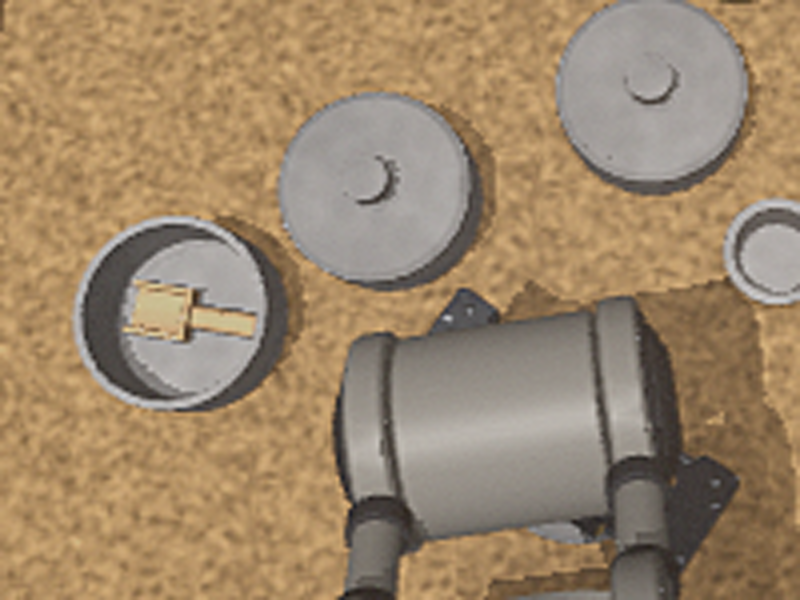

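Call:
play_rows(moves=[255,0,0,10,0,255,0,0,17,0,255,0,0,21,0,255,0,0,23,0,255,0,0,24,0,255,0,0,24,0])

```text
time: 36.17
tool_pos: [430.3, 130.0, 47.1]
tcp_rot: [-3.141, -0.001, -0.629]
contact_force: [-0.5, 0.4, -2.5]
grip_width: 27.3
```

Call:
play_rows(moves=[255,0,0,0.5,0,255,0,0,1,0,255,0,0,1.5,0,255,0,0,2,0,255,0,0,2,0])

```text
time: 36.58
tool_pos: [430.1, 130.0, 44.7]
tcp_rot: [3.142, -0.0, -0.629]
contact_force: [-0.4, 0.8, -2.6]
grip_width: 27.2
```

Call:
play_rows(moves=[255,0,0,0.6,0,255,0,0,1.2,0,255,0,0,1.8,0,255,0,0,2.4,0,255,0,0,2.4,0,255,0,0,2.4,0])

```text
time: 37.08
tool_pos: [430.0, 129.9, 42.3]
tcp_rot: [3.141, 0.0, -0.629]
contact_force: [-0.1, -0.2, -2.2]
grip_width: 27.2
```

Call:
play_rows(moves=[255,0,0,0.4,0,255,0,0,0.7,0,255,0,0,0.7,0,255,0,0,0.7,0])

```text
time: 37.42
tool_pos: [430.1, 130.0, 41.9]
tcp_rot: [-3.141, -0.0, -0.629]
contact_force: [-1.3, -0.5, 4.2]
grip_width: 27.2
```

Call:
play_rows(moves=[200,0,0,0,0,140,0,0,0,0,88,0,0,0,0,88,0,0,0,0,88,0,0,-10,0,88,0,0,-40,0,88,0,0,-75,0,88,0,0,-110,0])

```text
time: 38.08
tool_pos: [429.5, 129.9, 152.4]
tcp_rot: [3.14, 0.001, -0.629]
contact_force: [1.6, -0.6, -0.3]
grip_width: 60.0
```

```bash
python3 -c "
from h import *
st();c=cap('wrist','w20');t=cap('top')
z=lambda u,v:(u/4+150,v/4+150)
P=onz(t,[z(256,325),z(192,320),z(160,312)],24);print(P)   # handle end, handle/tray junction at top z=8+16
P=onz(t,[z(256,325),z(192,320),z(130,310)],24)
d=P[1]-P[0];print(np.degrees(np.arctan2(d[1],d[0])),np.linalg.norm(d)); d=P[2]-P[0];print(np.degrees(np.arctan2(d[1],d[0])),np.linalg.norm(d))
"
```

```text
t 38.08 pos [429.5 129.9 152.4] rpy [ 1.7992e+02  8.0000e-02 -3.6020e+01] F [ 1.6 -0.6 -0.3] w 60.0 q [ 0.12  0.32  1.86 -0.    0.96  2.32]
[[507.75733776 338.30507106]
 [512.1275578  379.62566602]
 [517.84623169 400.46892807]]
83.96262944922996 41.55105764318968
81.68452404672558 82.48362502961452
```

View pics/w20.png

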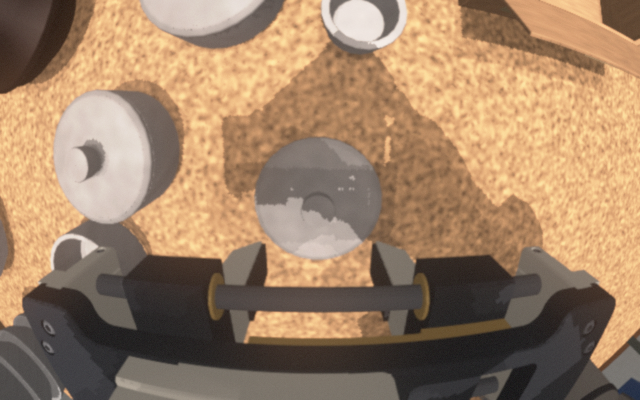

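```bash
python3 -c "
from h import *
go(511.5,369,190,None)
"
```

```text
shift [ -76.6 -239.3  -32.6] turn 0 n 6.1
```

Call:
play_rows(moves=[88,0,0,-32,-6,88,-10,-30,-38,-12,88,-20,-63,-38,-18,88,-31,-96,-38,-24,88,-42,-130,-38,-30,88,-53,-165,-38,-36,88,-63,-199,-38,-42,88,-72,-225,-38,-48])

```text
time: 38.85
tool_pos: [504.4, 356.7, 188.2]
tcp_rot: [-3.142, 0.001, 0.215]
contact_force: [-0.3, -0.3, 0.2]
grip_width: 59.9
```

```bash
python3 -c "
from h import *
st();go(511.5,369,190,83)
"
```

```text
t 38.85 pos [504.4 356.7 188.2] rpy [-1.800e+02  4.000e-02  1.232e+01] F [-0.3 -0.3  0.2] w 59.9 q [0.49 0.56 1.34 0.   1.24 1.85]
shift [  9.5 -10.5  -1.8] turn -70.7 n 0.3
```

Call:
play_rows(moves=[88,5,-5,-4,-7,88,8,-9,-4,-14,88,8,-9,-4,-21,88,8,-9,-4,-28,88,8,-9,-4,-35,88,8,-9,-4,-42,88,8,-9,-4,-49,88,8,-9,-4,-56])

```text
time: 39.52
tool_pos: [509.9, 364.7, 192.2]
tcp_rot: [-3.141, 0.001, 1.193]
contact_force: [-0.7, 0.3, -0.1]
grip_width: 60.4
```

Call:
play_rows(moves=[130,0,0,0,-7,130,0,0,0,-14,130,0,0,0,-15,130,0,0,0,-15])

```text
time: 39.85
tool_pos: [509.9, 364.7, 192.6]
tcp_rot: [-3.141, 0.001, 1.446]
contact_force: [0.0, 0.3, -0.6]
grip_width: 45.6
```

```bash
python3 -c "
from h import *
st();c=cap('wrist','w21');go(511.5,369,190,83)
print(proj(c,[(507.7,338.3,24),(511.8,369,24)]))
im=cv2.imread('pics/w21.png')
cv2.imwrite('pics/w21z.png',cv2.resize(im[120:300,220:420],None,fx=4,fy=3.3,interpolation=cv2.INTER_CUBIC)[:600])
"
```

```text
t 39.85 pos [509.9 364.7 192.6] rpy [-1.7994e+02  5.0000e-02  8.2850e+01] F [ 0.   0.3 -0.6] w 45.6 q [ 0.5   0.57  1.3  -0.    1.26  0.62]
shift [4.5 1.  2.8] turn -0.2 n 0.1
[[319.97138234 216.99071986]
 [320.27621898 188.13793487]]
```

View pics/w21.png

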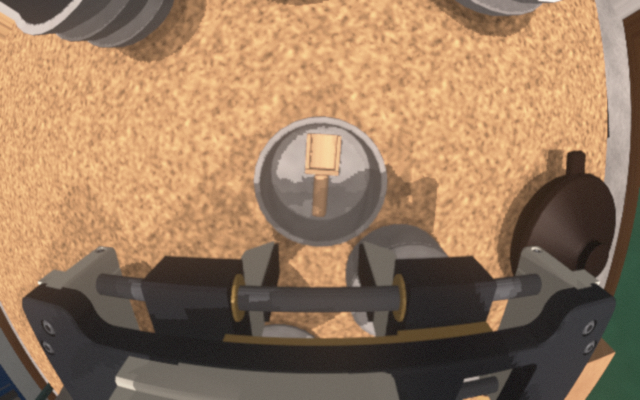

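View pics/w21z.png

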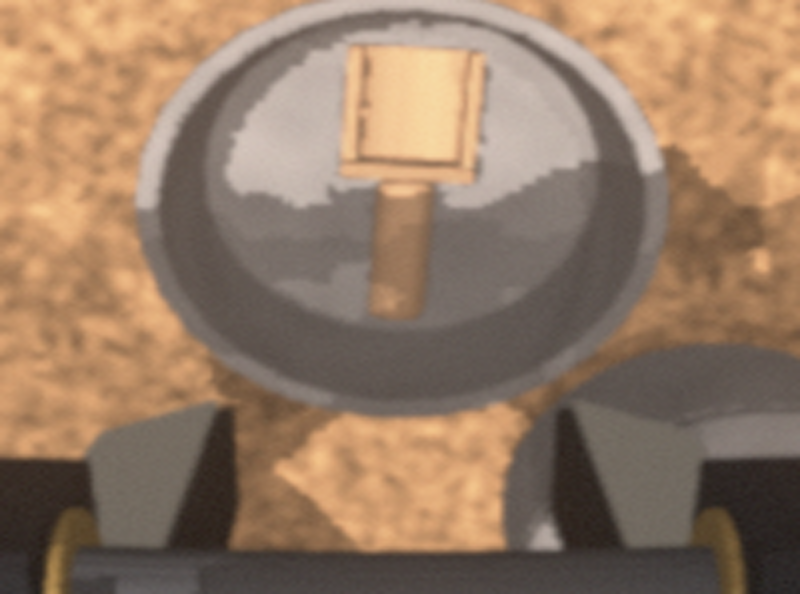

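```bash
python3 -c "
from h import *
c=cap('wrist')
P=onz(c,[(319.5,214),(321.8,176),(324.5,134)],24);print(P)
d=P[2]-P[0];a=np.degrees(np.arctan2(d[1],d[0]));print(a,np.linalg.norm(P[1]-P[0]),np.linalg.norm(d))
u=d/np.linalg.norm(d);g=P[1]-15*u;print(g,g+0)
d=P[1]-P[0];print(np.degrees(np.arctan2(d[1],d[0])))
go(*g,33,a)
"
```

```text
[[507.65646079 341.6204355 ]
 [514.94181689 381.28006782]
 [522.74131865 422.77835339]]
79.47056727157539 40.323229646513894 82.54792894240049
[512.20070792 366.53265036] [512.20070792 366.53265036]
79.59098361658666
shift [  2.2   2.  160. ] turn 3.3 n 3.8
```

Call:
play_rows(moves=[130,3,1.5,30,3.3,130,3,1.5,60,3.3,130,3,1.5,90,3.3,130,3,1.5,115,3.3,130,3,1.5,135,3.3,130,3,1.5,148,3.3,130,3,1.5,153,3.3,130,3,1.5,155,3.3])

```text
time: 40.62
tool_pos: [511.5, 367.3, 37.5]
tcp_rot: [-3.14, 0.001, 1.389]
contact_force: [-1.1, 0.2, 0.5]
grip_width: 44.9
```

```bash
python3 -c "
from h import *
st();c=cap('wrist','w22');go(512.5,368.5,32.5,79.5)
"
```

```text
t 40.62 pos [511.5 367.3  37.5] rpy [-1.7992e+02  7.0000e-02  7.9590e+01] F [-1.1  0.2  0.5] w 44.9 q [ 0.5   0.75  1.45 -0.    0.95  0.68]
shift [1.1 0.4 5.6] turn 0.1 n 0.1
```

View pics/w22.png

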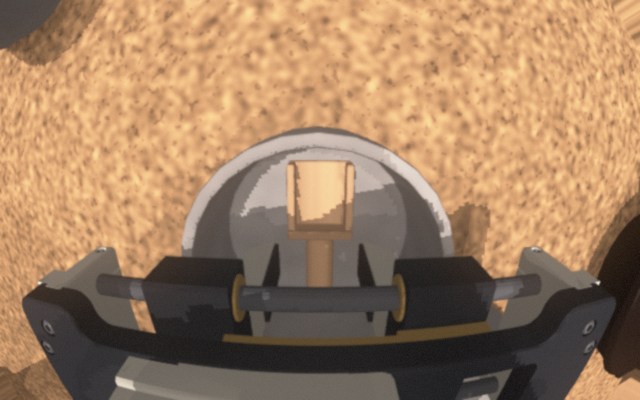

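Centred on the handle. Lower and close.

Call:
play_rows(moves=[130,0,0,2,0,130,0,0,4,0,130,0,0,5,0,180,0,0,5,0,255,0,0,5,0,255,0,0,5,0,255,0,0,5,0,255,0,0,5,0])

```text
time: 41.33
tool_pos: [512.0, 367.6, 33.7]
tcp_rot: [3.141, -0.0, 1.391]
contact_force: [-0.7, -0.4, 0.7]
grip_width: 16.4
```

Call:
play_rows(moves=[255,0,0,0,0,255,0,0,0,0,255,0,0,-10,0,255,0,0,-40,0,255,0,0,-75,0,255,0,0,-110,0,255,0,0,-145,0,255,0,0,-170,0])

```text
time: 42.0
tool_pos: [512.5, 367.9, 208.0]
tcp_rot: [3.138, -0.003, 1.391]
contact_force: [1.1, 0.8, -0.1]
grip_width: 14.7
```

```bash
python3 -c "
from h import *
st();c=cap('wrist','w23');
ex=np.array([.809,-.588]);ey=np.array([.588,.809]);C=np.array([501,-231])
P=C+12*ex-73*ey;print(P);go(*P,205,144)
"
```

```text
t 42.0 pos [512.5 367.9 208. ] rpy [ 1.7981e+02 -1.5000e-01  7.9680e+01] F [ 1.1  0.8 -0.1] w 14.7 q [ 0.5   0.57  1.27 -0.    1.3   0.68]
[ 467.784 -297.113]
shift [-663.6   73.5    3.6] turn -64.3 n 16.0
```

View pics/w23.png

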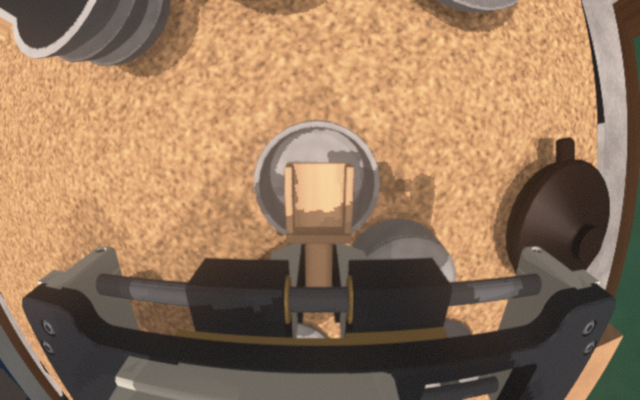

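Call:
play_rows(moves=[255,-20,2,2,-4,255,-55,6,2,-8,255,-95,10,2,-12,255,-135,15,2,-16,255,-175,19,2,-20,255,-215,24,2,-24,255,-255,28,2,-28,255,-295,33,2,-32])

```text
time: 42.72
tool_pos: [490.9, 69.7, 202.2]
tcp_rot: [3.141, 0.0, 1.953]
contact_force: [0.8, 0.2, -0.3]
grip_width: 14.8
```

```bash
python3 -c "
from h import *
st();go(468,-297,205,144)
"
```

```text
t 42.72 pos [490.9  69.7 202.2] rpy [1.7997e+02 2.0000e-02 1.1190e+02] F [ 0.8  0.2 -0.3] w 14.8 q [-0.01  0.33  1.68 -0.    1.13 -0.4 ]
shift [-331.7 -158.    -2.8] turn -32.1 n 8.8
```

Call:
play_rows(moves=[255,-36,-17,0,-4,255,-72,-34,0,-8,255,-108,-51,0,-12,255,-144,-68,0,-16,255,-180,-86,-2,-20,255,-216,-103,-2,-24,255,-252,-120,-2,-28,255,-286,-136,-2,-32])

```text
time: 43.38
tool_pos: [470.2, -246.8, 204.3]
tcp_rot: [-3.141, 0.001, 2.511]
contact_force: [1.1, -0.1, -0.4]
grip_width: 14.7
```

```bash
python3 -c "
from h import *
st();go(468,-297,205,144)
"
```

```text
t 43.38 pos [ 470.2 -246.8  204.3] rpy [-1.7999e+02  5.0000e-02  1.4385e+02] F [ 1.1 -0.1 -0.4] w 14.7 q [-0.63  0.39  1.58 -0.    1.17 -1.57]
shift [-27.8 -41.9  -0.7] turn -0.2 n 1.2
```

Call:
play_rows(moves=[255,-12,-18,0,0,255,-22,-33,0,0,255,-26,-38,0,0,255,-26,-38,0,0,255,-26,-38,0,0])

```text
time: 43.8
tool_pos: [469.2, -289.9, 203.7]
tcp_rot: [3.141, -0.001, 2.507]
contact_force: [-0.1, -0.1, 0.5]
grip_width: 14.8
```

```bash
python3 -c "
from h import *
st();c=cap('wrist','w24');go(468,-297,50,144)
ex=np.array([.809,-.588]);ey=np.array([.588,.809]);C=np.array([501,-231])
o=bot.get_obs();p=o['tool_pos'][:2]-C;print(p@ex,p@ey)
"
```

```text
t 43.8 pos [ 469.2 -289.9  203.7] rpy [ 1.7998e+02 -3.0000e-02  1.4367e+02] F [-0.1 -0.1  0.5] w 14.8 q [-0.69  0.43  1.52  0.    1.19 -1.63]
shift [ -3.5  -7.  153.7] turn -0.3 n 3.7
8.733847025458008 -65.86567482509412
```

View pics/w24.png

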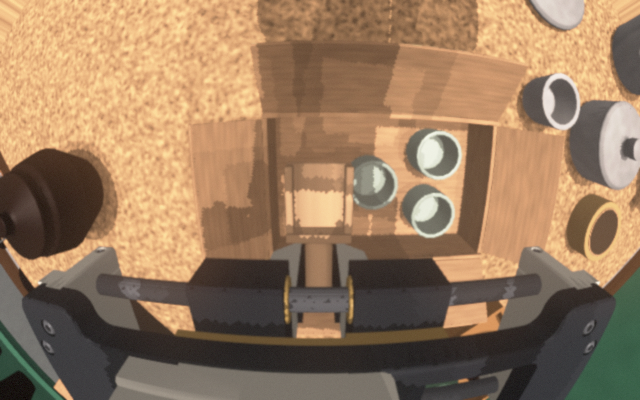

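Call:
play_rows(moves=[255,-12,4,0,-0.3,255,-22,8,10,-0.3,255,-22,8,40,-0.3,255,-22,8,70,-0.3,255,-22,8,95,-0.3,255,-22,8,110,-0.3,255,-22,8,120,-0.3,255,-22,8,120,-0.3])

```text
time: 44.52
tool_pos: [491.2, -295.3, 81.9]
tcp_rot: [3.141, -0.004, 2.514]
contact_force: [-0.2, 0.7, -0.5]
grip_width: 14.8
```

```bash
python3 -c "
from h import *
st();c=cap('wrist','w25');
ex=np.array([.809,-.588]);ey=np.array([.588,.809]);C=np.array([501,-231])
o=bot.get_obs();p=o['tool_pos'][:2]-C;print(p@ex,p@ey)
"
```

```text
t 44.52 pos [ 491.2 -295.3   81.9] rpy [179.99  -0.22 144.06] F [-0.2  0.7 -0.5] w 14.8 q [-0.68  0.61  1.59  0.    0.95 -1.62]
30.819467829092126 -58.01766407409271
```

View pics/w25.png

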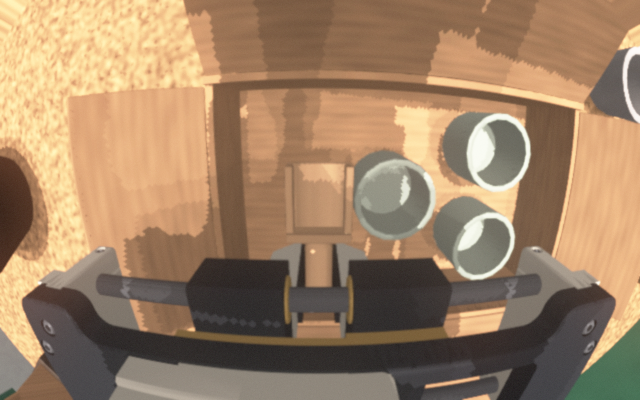

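```bash
python3 -c "
from h import *
c=cap('wrist')
ex=np.array([.809,-.588]);ey=np.array([.588,.809]);C=np.array([501,-231])
o=st()
for p in onz(c,[(394.5,195),(356,197)],50): print((p-C)@ex,(p-C)@ey)
zt=o['tool_pos'][2]-33+8+16
for p in onz(c,[(351.5,200),(286,200)],zt): print((p-C)@ex,(p-C)@ey)
"
```

```text
t 44.62 pos [ 492.3 -296.7   84.4] rpy [-1.8000e+02  5.0000e-02  1.4404e+02] F [ 0.3 -0.7 -0.5] w 14.5 q [-0.68  0.6   1.59  0.    0.95 -1.62]
-4.777636175308886 -14.0410554961983
-3.4631828281184305 -36.526833501021386
-9.125849576040267 -41.89979178986208
-9.072845392710597 -73.60628527907141
```

Call:
play_rows(moves=[255,0,0,12,0,255,0,0,24,0,255,0,0,34,0,255,0,0,42,0,255,0,0,46,0,255,0,0,49,0,255,0,0,51,0,255,0,0,51,0])

```text
time: 45.28
tool_pos: [491.9, -297.3, 32.7]
tcp_rot: [-3.142, 0.0, 2.513]
contact_force: [0.4, -0.1, -1.2]
grip_width: 14.4
```

Call:
play_rows(moves=[255,0,0,0.6,0,255,0,0,1.2,0,255,0,0,1.8,0,255,0,0,2.4,0,255,0,0,2.4,0,255,0,0,2.4,0])

```text
time: 45.78
tool_pos: [491.8, -297.3, 30.3]
tcp_rot: [-3.142, 0.0, 2.513]
contact_force: [0.5, 0.2, 0.4]
grip_width: 14.6
```

Call:
play_rows(moves=[255,0,0,0.4,0,255,0,0,0.8,0,255,0,0,0.8,0,255,0,0,0.8,0])

```text
time: 46.12
tool_pos: [491.8, -297.2, 29.7]
tcp_rot: [-3.141, 0.0, 2.513]
contact_force: [-0.6, 0.2, 3.9]
grip_width: 14.7
```

Call:
play_rows(moves=[220,0,0,0,0,194,0,0,0,0,194,0,0,0,0,194,0,0,0,0,194,0,0,-5,0,194,0,0,-20,0,194,0,0,-45,0,194,0,0,-75,0])

```text
time: 46.78
tool_pos: [490.7, -296.3, 103.8]
tcp_rot: [3.141, -0.004, 2.513]
contact_force: [0.4, -0.5, 0.2]
grip_width: 21.8
```

Call:
play_rows(moves=[255,0,0,-35,0,255,0,0,-70,0,255,0,0,-100,0,255,20,20,-125,0,255,40,55,-125,0,255,60,90,-125,0,255,60,90,-125,0])

```text
time: 47.37
tool_pos: [496.1, -183.2, 230.3]
tcp_rot: [3.139, -0.001, 2.517]
contact_force: [0.5, 0.1, -0.6]
grip_width: 0.3
```

```bash
python3 -c "
from h import *
st();c=cap('wrist','w26');t=cap('top','t26');t=cap('scene','s26')
"
```

```text
t 47.37 pos [ 496.1 -183.2  230.3] rpy [ 1.7986e+02 -7.0000e-02  1.4421e+02] F [ 0.5  0.1 -0.6] w 0.3 q [-0.5   0.36  1.54  0.    1.23 -1.45]
```

View pics/w26.png

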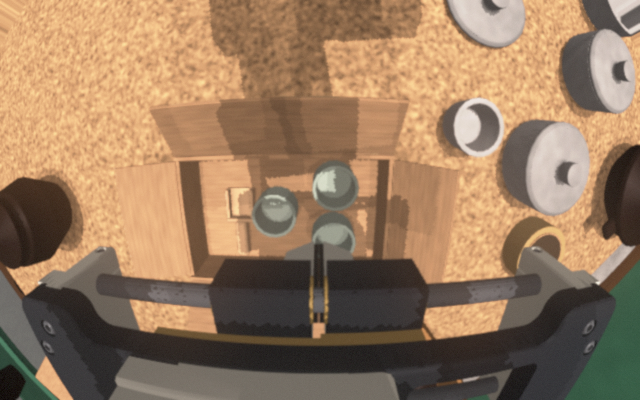

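View pics/s26.png

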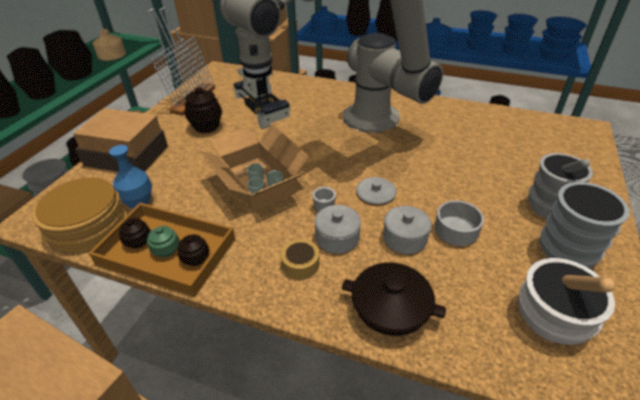

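```bash
python3 -c "
from h import *
go(430,130,150,144);t=cap('top','t27')
"
```

```text
shift [240.8 219.3  79.5] turn 0.1 n 8.0
```

Call:
play_rows(moves=[255,-12,32,0,0,200,-25,65,0,0,150,-38,97,5,0,88,-50,130,10,0,88,-63,163,20,0,88,-75,195,30,0,88,-87,224,40,0,88,-87,224,40,0])

```text
time: 48.23
tool_pos: [700.6, -57.0, 184.3]
tcp_rot: [-3.141, -0.005, 2.514]
contact_force: [-1.0, 0.7, -1.0]
grip_width: 42.8
```

```bash
python3 -c "
from h import *
st();go(430,130,150,144)
"
```

```text
t 48.23 pos [700.6 -57.  184.3] rpy [-179.97   -0.26  144.07] F [-1.   0.7 -1. ] w 42.8 q [-0.19  0.73  1.04  0.    1.38 -1.13]
shift [328.7  -7.4  35.8] turn 0.1 n 7.9
```

Call:
play_rows(moves=[88,40,-1,0,0,88,80,-2,0,0,88,120,-3,0,0,88,160,-4,0,0,88,200,-5,5,0,88,240,-5,15,0,88,280,-6,25,0,88,310,-7,30,0])

```text
time: 48.9
tool_pos: [440.5, 117.4, 158.4]
tcp_rot: [-3.14, -0.002, 2.511]
contact_force: [-0.4, -0.3, 0.1]
grip_width: 60.5
```

Call:
play_rows(moves=[88,8,0,0,0,88,11,0,0,0,88,11,0,0,0,88,11,0,0,0])

```text
time: 49.23
tool_pos: [436.2, 123.1, 159.9]
tcp_rot: [3.141, 0.002, 2.512]
contact_force: [-0.4, -0.2, -0.6]
grip_width: 59.9
```

```bash
python3 -c "
from h import *
st();go(430,130,150,144);c=cap('wrist','w27');print(proj(c,[(430,130,43)]))
"
```

```text
t 49.23 pos [436.2 123.1 159.9] rpy [1.7994e+02 1.0000e-01 1.4391e+02] F [-0.4 -0.2 -0.6] w 59.9 q [ 0.11  0.31  1.84 -0.    0.98 -0.83]
shift [9.1 1.9 9.9] turn -0.1 n 0.3
[[320.38857313 198.26255591]]
```

View pics/w27.png

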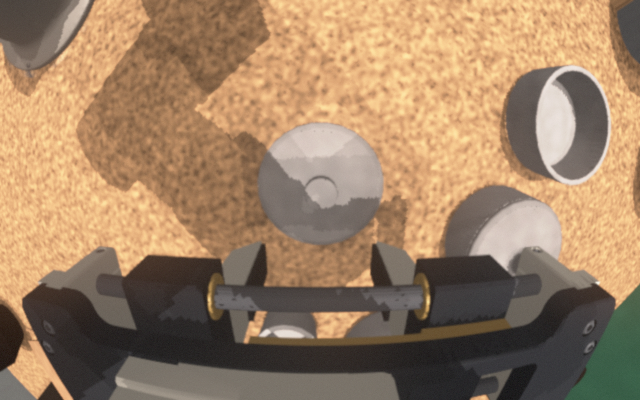

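View pics/t27.png

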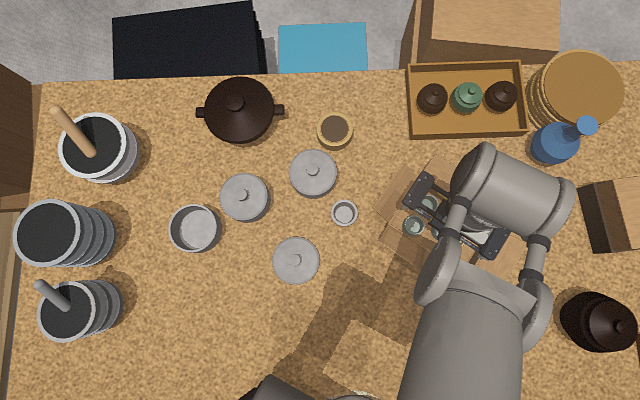

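```bash
python3 -c "
from h import *
c=cap('wrist');p=onz(c,[(321,190)],43);print(p,onz(c,[(320.5,182.5)],17));
t=cap('top');print('pot',onz(t,[(194.5,228)],62))
go(*p[0],42,144);go(430,130,42,144)
im=cv2.imread('pics/w27.png');cv2.imwrite('pics/w27z.png',cv2.resize(im[110:260,240:400],None,fx=4,fy=4,interpolation=cv2.INTER_CUBIC))
"
```

```text
[[424.35715852 134.66887961]] [[423.94415326 134.67934356]]
pot [[513.45425579 375.68368485]]
shift [ 16.    2.5 117.5] turn -0.1 n 2.8
shift [  8.7   2.1 117.5] turn -0.1 n 2.8
```

View pics/w27z.png

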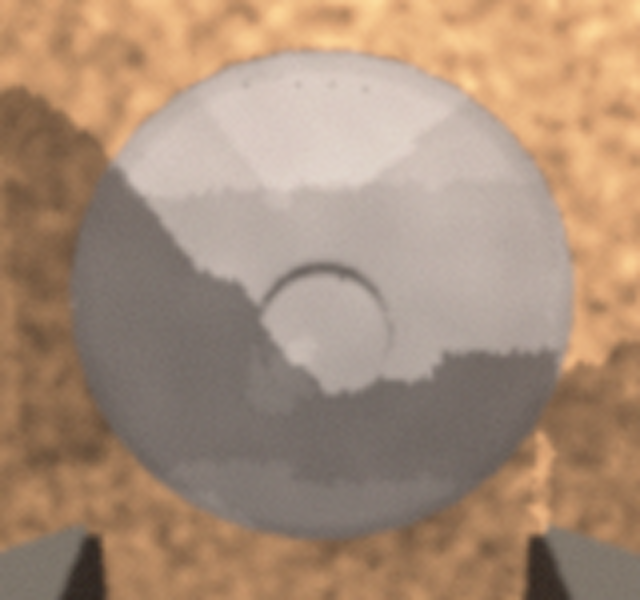

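Call:
play_rows(moves=[88,12,2,35,0,88,12,2,65,0,88,12,2,90,0,88,12,2,105,0,88,12,2,113,0,88,12,2,117,0,88,12,2,117,0])

```text
time: 49.97
tool_pos: [426.3, 132.4, 42.1]
tcp_rot: [-3.141, -0.0, 2.512]
contact_force: [-0.1, 0.2, -0.2]
grip_width: 60.0
```

Call:
play_rows(moves=[255,0,0,0,0,255,0,0,0,0,255,0,0,0,0,255,0,0,0,0,255,0,0,0,0,255,0,0,0,0])

```text
time: 50.47
tool_pos: [426.2, 132.7, 42.8]
tcp_rot: [3.141, 0.001, 2.513]
contact_force: [-0.3, 0.5, 3.5]
grip_width: 27.2
```

```bash
python3 -c "
from h import *
st();c=cap('wrist','w28');go(425,250,196,144)
"
```

```text
t 50.47 pos [426.2 132.7  42.8] rpy [1.7997e+02 4.0000e-02 1.4398e+02] F [-0.3  0.5  3.5] w 27.2 q [ 0.13  0.5   1.98 -0.    0.66 -0.81]
shift [  69.8   94.2 -153.2] turn -0.0 n 4.6
```

View pics/w28.png

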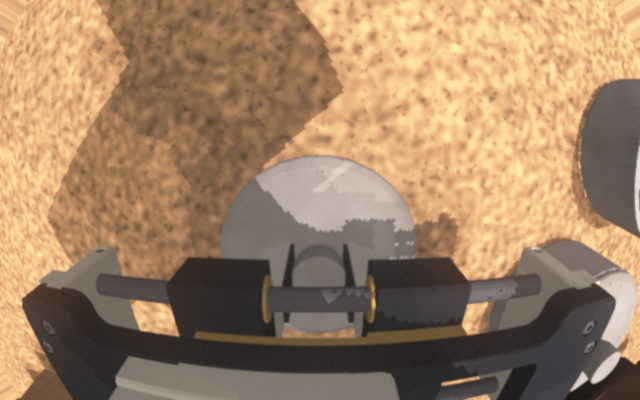

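```bash
python3 -c "
from h import *
c=cap('wrist');c['cw']=c['T_tool_cam']
for n,top,l,r in [('w12',(318,147),(222,235),(415,235)),('w28',(318,156),(222,240),(415,240))]:
  print(n,np.round(onz(c,[top,l,r],25.5),1))
a=cv2.imread('pics/w12.png')[130:345,200:440];b=cv2.imread('pics/w28.png')[130:345,200:440];
cv2.imwrite('pics/cmp.png',cv2.resize(np.hstack([a,b]),None,fx=1.66,fy=1.66))
"
```

```text
w12 [[ 63.5  -0.1]
 [ 13.6 -56. ]
 [ 13.6  56.4]]
w28 [[ 58.7  -0.1]
 [ 10.4 -56.4]
 [ 10.5  56.8]]
```

View pics/cmp.png

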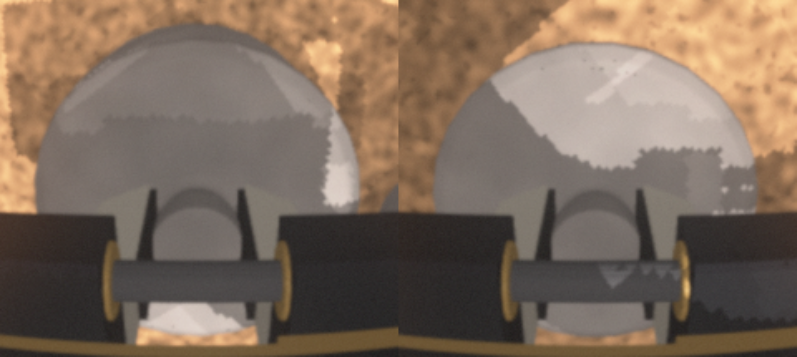

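```bash
python3 -c "
import cv2
im=cv2.imread('pics/t27.png');cv2.imwrite('pics/t27z.png',cv2.resize(im[190:265,155:235],None,fx=8,fy=8,interpolation=cv2.INTER_CUBIC))
"
```

```text
(no output)
```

View pics/t27z.png

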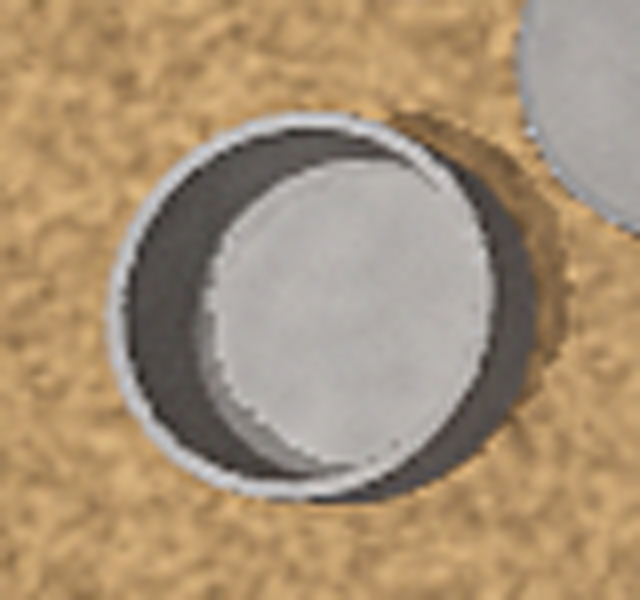

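Call:
play_rows(moves=[255,0,0,-10,0,255,0,0,-35,0,255,0,0,-70,0,255,0,0,-105,0,255,0,0,-135,0,255,5,10,-153,0,255,30,40,-153,0,255,55,75,-153,0])

```text
time: 51.23
tool_pos: [425.9, 224.3, 196.7]
tcp_rot: [3.14, 0.002, 2.509]
contact_force: [0.8, 0.4, -3.6]
grip_width: 27.0
```

```bash
python3 -c "
from h import *
st();t=cap('top');print(onz(t,[(192.8,228.2)],62));go(515.3,379.3,196,144)
# lids seen by top at initial: lidL disc center
"
```

```text
t 51.23 pos [425.9 224.3 196.7] rpy [1.7991e+02 9.0000e-02 1.4376e+02] F [ 0.8  0.4 -3.6] w 27.0 q [ 0.33  0.31  1.72 -0.    1.1  -0.61]
[[513.0812692  379.89320039]]
shift [ 13.8 172.2   1.2] turn 0.0 n 4.1
```

Call:
play_rows(moves=[255,3,36,0,0,255,6,72,0,0,255,9,108,0,0,255,11,140,0,0,255,12,158,0,0,255,13,168,0,0,255,13,169,0,0,255,13,169,0,0])

```text
time: 51.95
tool_pos: [513.9, 368.6, 194.1]
tcp_rot: [-3.139, -0.001, 2.514]
contact_force: [-0.4, -0.2, -2.4]
grip_width: 27.0
```

Call:
play_rows(moves=[255,0,0,0,0,255,0,0,0,0])

```text
time: 52.12
tool_pos: [514.0, 367.8, 195.3]
tcp_rot: [-3.141, -0.0, 2.512]
contact_force: [0.1, 0.4, -2.6]
grip_width: 27.6
```

```bash
python3 -c "
from h import *
st();go(515,379.6,100,144)
"
```

```text
t 52.12 pos [514.  367.8 195.3] rpy [-1.7994e+02 -1.0000e-02  1.4395e+02] F [ 0.1  0.4 -2.6] w 27.6 q [ 0.5   0.58  1.28 -0.    1.28 -0.44]
shift [ 6.1 10.2 95.3] turn -0.0 n 2.3
```

Call:
play_rows(moves=[255,6,10,10,0,255,6,10,35,0,255,6,10,60,0,255,6,10,75,0,255,6,10,85,0,255,6,10,90,0,255,6,10,93,0,255,6,10,93,0])

```text
time: 52.78
tool_pos: [515.5, 380.5, 102.5]
tcp_rot: [3.141, -0.0, 2.513]
contact_force: [-0.3, 0.4, -2.7]
grip_width: 27.2
```

```bash
python3 -c "
from h import *
st();go(515,379.6,97,144);c=cap('wrist','w29')
"
```

```text
t 52.78 pos [515.5 380.5 102.5] rpy [179.99  -0.   143.98] F [-0.3  0.4 -2.7] w 27.2 q [ 0.52  0.69  1.36  0.    1.09 -0.43]
shift [-0.1 -1.   5.5] turn -0.0 n 0.1
```

View pics/w29.png

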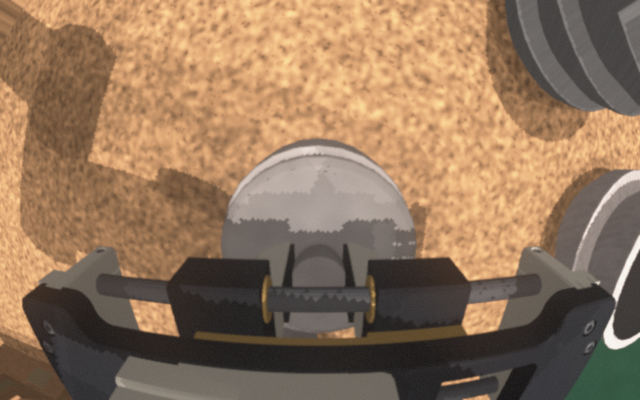

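Call:
play_rows(moves=[255,0,0,1.5,0,255,0,0,3,0,255,0,0,4,0,255,0,0,4.6,0,255,0,0,4.6,0])

```text
time: 53.25
tool_pos: [515.5, 380.6, 98.1]
tcp_rot: [3.141, 0.0, 2.513]
contact_force: [-3.2, 1.6, -0.4]
grip_width: 27.5
```

Call:
play_rows(moves=[255,0,0,0.5,0,255,0,0,1,0,255,0,0,1.3,0,255,0,0,1.3,0,255,0,0,1.3,0])

```text
time: 53.67
tool_pos: [515.5, 380.5, 97.0]
tcp_rot: [3.141, -0.0, 2.513]
contact_force: [-4.6, 2.6, 5.0]
grip_width: 27.4
```

Call:
play_rows(moves=[220,0,0,0,0,150,0,0,0,0,88,0,0,0,0,88,0,0,0,0,88,0,0,-10,0,88,0,0,-40,0,88,0,0,-75,0,88,0,0,-110,0])

```text
time: 54.33
tool_pos: [515.4, 379.8, 207.9]
tcp_rot: [-3.14, 0.0, 2.513]
contact_force: [1.5, 0.5, 0.5]
grip_width: 59.9
```

```bash
python3 -c "
from h import *
st();c=cap('wrist','w30');cap('scene','s30')
im=cv2.imread('pics/s30.png');cv2.imwrite('pics/s30z.png',cv2.resize(im[140:280,180:520],None,fx=2.3,fy=2.3,interpolation=cv2.INTER_CUBIC))
"
```

```text
t 54.33 pos [515.4 379.8 207.9] rpy [-179.93    0.    143.96] F [1.5 0.5 0.5] w 59.9 q [ 0.52  0.59  1.24 -0.    1.32 -0.43]
```

View pics/w30.png

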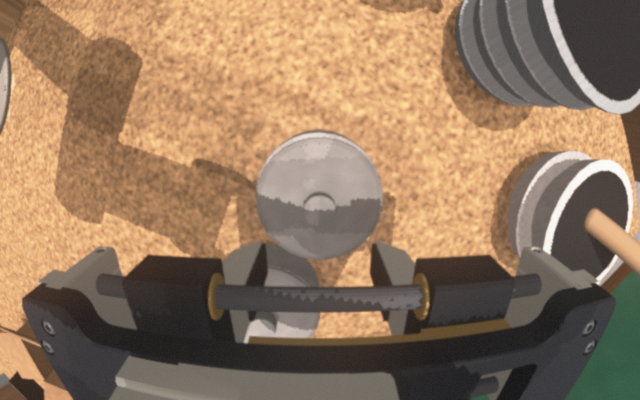

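View pics/s30z.png

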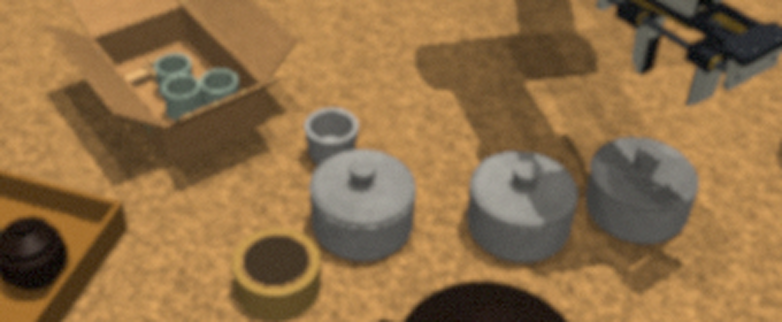

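```bash
python3 -c "
import cv2
im=cv2.imread('pics/w30.png');cv2.imwrite('pics/w30z.png',cv2.resize(im[120:270,245:395],None,fx=4,fy=4,interpolation=cv2.INTER_CUBIC))
from h import *
t=cap('top','t30')
"
```

```text
(no output)
```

View pics/w30z.png

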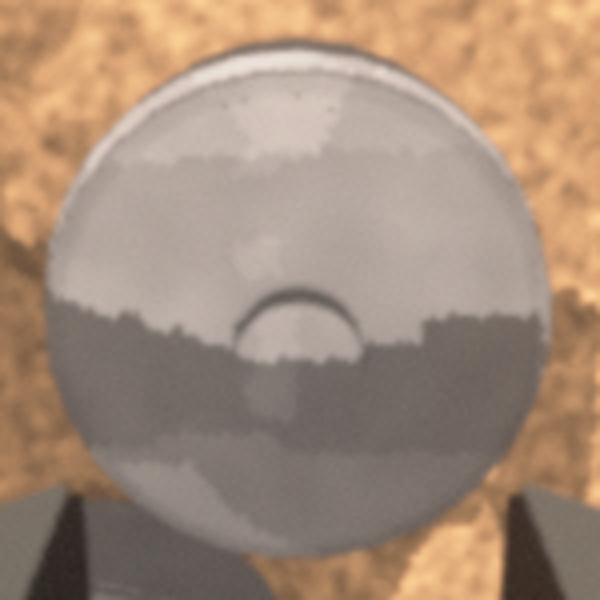

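Call:
play_rows(moves=[88,0,0,35,0,88,0,0,65,0,88,0,0,90,0,88,0,0,104,0,88,0,0,109,0,88,0,0,110,0,88,0,0,110,0])

```text
time: 55.07
tool_pos: [515.6, 380.2, 96.4]
tcp_rot: [-3.141, 0.0, 2.513]
contact_force: [0.1, 0.5, 0.3]
grip_width: 60.2
```

Call:
play_rows(moves=[255,0,0,0,0,255,0,0,0,0,255,0,0,0,0,255,0,0,0,0,255,0,0,0,0,255,0,0,0,0])

```text
time: 55.57
tool_pos: [515.6, 380.4, 96.8]
tcp_rot: [3.141, 0.0, 2.513]
contact_force: [-0.3, 0.4, 0.8]
grip_width: 27.4
```

Call:
play_rows(moves=[255,0,0,-1,0,255,0,0,-3,0,255,0,0,-3,0,255,1.5,0,-3,0,255,3,0,-3,0,255,4.5,0,-3,0,255,4.5,0,-3,0,255,4.5,0,-3,0])

```text
time: 56.23
tool_pos: [511.7, 383.0, 99.4]
tcp_rot: [-3.141, 0.0, 2.513]
contact_force: [-0.1, 0.6, -1.8]
grip_width: 27.2
```

Call:
play_rows(moves=[255,0,0,0.5,0,255,0,0,1,0,255,0,0,1.5,0,255,0,0,2,0,255,0,0,2.5,0,255,0,0,3,0,255,0,0,3.2,0,255,0,0,3.2,0])

```text
time: 56.9
tool_pos: [511.9, 382.9, 96.8]
tcp_rot: [3.141, 0.0, 2.513]
contact_force: [-1.9, -0.5, 3.1]
grip_width: 27.1
```

Call:
play_rows(moves=[220,0,0,0,0,150,0,0,0,0,88,0,0,0,0,88,0,0,0,0,88,0,0,-10,0,88,0,0,-40,0,88,0,0,-75,0,88,0,0,-110,0])

```text
time: 57.57
tool_pos: [511.6, 382.8, 207.7]
tcp_rot: [-3.141, -0.0, 2.513]
contact_force: [1.5, -0.1, 0.3]
grip_width: 59.9
```

```bash
python3 -c "
from h import *
st();c=cap('wrist','w31')
im=cv2.imread('pics/w31.png');cv2.imwrite('pics/w31z.png',cv2.resize(im[120:270,245:395],None,fx=4,fy=4,interpolation=cv2.INTER_CUBIC))
"
```

```text
t 57.57 pos [511.6 382.8 207.7] rpy [-1.7994e+02 -2.0000e-02  1.4397e+02] F [ 1.5 -0.1  0.3] w 59.9 q [ 0.52  0.58  1.24  0.    1.32 -0.42]
```

View pics/w31z.png

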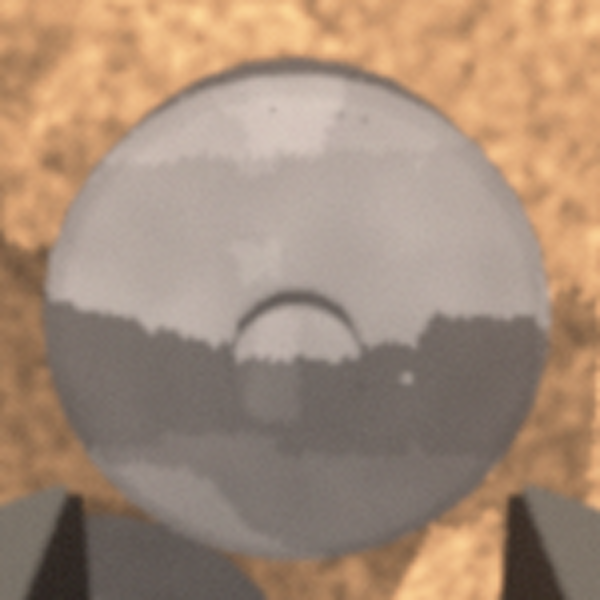

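```bash
cat >> h.py <<'E'
ex=np.array([.809,-.588]);ey=np.array([.588,.809]);C=np.array([501,-231])
def cart():
    p=bot.get_obs()["tool_pos"][:2]-C; return np.round([p@ex,p@ey],1)
def W(x,y): return C+x*ex+y*ey
E
python3 -c "
from h import *
print(cart());go(*W(0,215),190,144);t=cap('top','t31');print(onz(t,[(598,322)],80))
im=cv2.imread('pics/t31.png')
cv2.imwrite('pics/t31z.png',cv2.resize(im[130:310,355:555],None,fx=4,fy=3.3,interpolation=cv2.INTER_CUBIC))
"
```

```text
[-351.1  505.8]
shift [-351.  -291.    25.1] turn -0.0 n 10.9
[[ 272.71721122 -556.38779935]]
```

View pics/t31z.png

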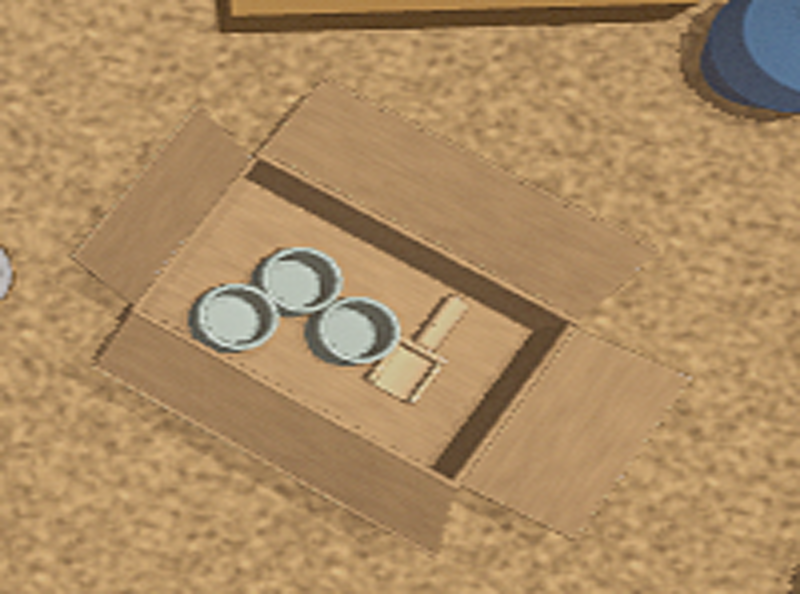

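Call:
play_rows(moves=[150,-31,-26,0,0,255,-62,-52,0,0,255,-93,-78,0,0,255,-124,-104,0,0,255,-155,-130,0,0,255,-186,-156,0,0,255,-217,-182,0,0,255,-248,-206,0,0])

```text
time: 58.33
tool_pos: [591.3, 68.4, 206.6]
tcp_rot: [3.142, 0.0, 2.513]
contact_force: [0.8, 0.6, -0.3]
grip_width: 11.4
```

```bash
python3 -c "
from h import *
st();print(cart());go(*W(0,215),190,144);go(*W(0,215),92,144)
"
```

```text
t 58.33 pos [591.3  68.4 206.6] rpy [1.8000e+02 1.0000e-02 1.4397e+02] F [ 0.8  0.6 -0.3] w 11.4 q [-0.01  0.5   1.39 -0.    1.25 -0.96]
[-103.   295.3]
shift [-103.   -80.2   16.6] turn -0.0 n 3.2
shift [-103.   -80.2  114.6] turn -0.0 n 4.2
```

Call:
play_rows(moves=[255,-32,-25,5,0,255,-64,-50,10,0,255,-90,-70,16,0,255,-101,-79,35,0,255,-101,-79,65,0,255,-101,-79,95,0,255,-101,-79,112,0,255,-101,-79,114,0])

```text
time: 59.0
tool_pos: [624.1, -52.6, 88.2]
tcp_rot: [-3.139, -0.007, 2.512]
contact_force: [-1.0, 0.5, -0.2]
grip_width: 0.7
```

```bash
python3 -c "
from h import *
st();print(cart());c=cap('wrist','w32')
"
```

```text
t 59.0 pos [624.1 -52.6  88.2] rpy [-179.82   -0.39  143.95] F [-1.   0.5 -0.2] w 0.7 q [-0.21  0.68  1.42 -0.    1.05 -1.15]
[ -5.3 216.7]
```

View pics/w32.png

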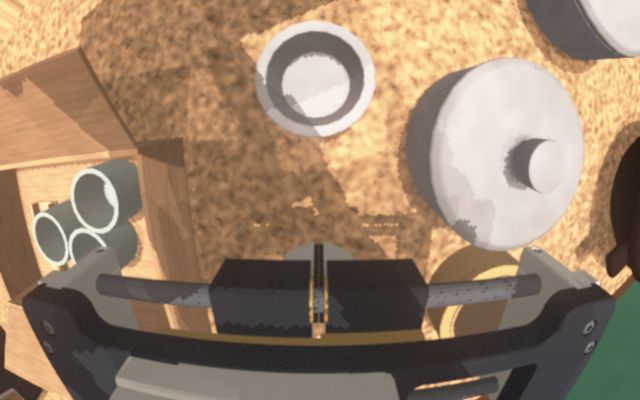

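Call:
play_rows(moves=[255,-3,-18,-2,0,255,-3,-28,-4,0,255,-3,-38,-6,0,255,-3,-48,-9,0,255,-3,-58,-12,0,255,-3,-66,-14,0,255,-3,-74,-15,0,255,-3,-80,-15,0])

```text
time: 59.72
tool_pos: [581.4, -120.2, 107.9]
tcp_rot: [-3.141, 0.001, 2.512]
contact_force: [0.2, 0.7, 1.2]
grip_width: 0.5
```

```bash
python3 -c "
from h import *
st();print(cart());c=cap('wrist','w33')
"
```

```text
t 59.72 pos [ 581.4 -120.2  107.9] rpy [-1.7999e+02  3.0000e-02  1.4396e+02] F [0.2 0.7 1.2] w 0.5 q [-0.33  0.6   1.51 -0.    1.03 -1.27]
[-1.000e-01  1.369e+02]
```

View pics/w33.png

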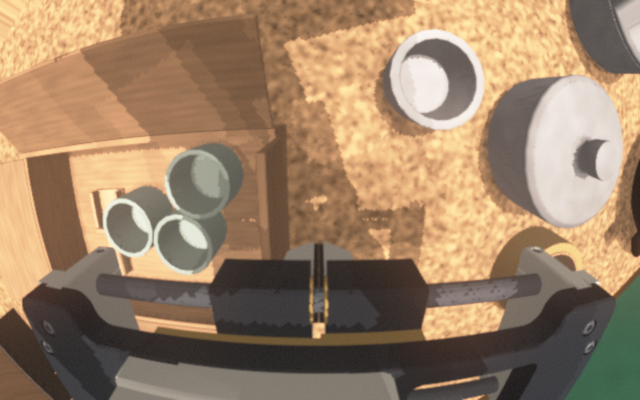

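Call:
play_rows(moves=[255,0,-10,0,0,255,0,-20,1,0,255,0,-30,3,0,255,0,-40,6,0,255,0,-49,9,0,255,0,-57,12,0,255,0,-63,14,0,255,0,-66,16,0])

```text
time: 60.43
tool_pos: [542.3, -173.6, 90.9]
tcp_rot: [-3.141, -0.001, 2.512]
contact_force: [1.3, 0.8, 0.2]
grip_width: 0.5
```

Call:
play_rows(moves=[255,0,0,1,0,255,0,0,2,0,255,0,0,3,0,255,0,0,3.5,0,255,0,0,3.5,0])

```text
time: 60.85
tool_pos: [543.2, -172.7, 88.2]
tcp_rot: [-3.141, 0.0, 2.514]
contact_force: [-2.3, -1.2, 3.6]
grip_width: 0.4
```

```bash
python3 -c "
from h import *
st();print(cart());c=cap('wrist','w34')
"
```

```text
t 60.85 pos [ 543.2 -172.7   88.2] rpy [-1.7997e+02  2.0000e-02  1.4402e+02] F [-2.3 -1.2  3.6] w 0.4 q [-0.44  0.59  1.6  -0.    0.95 -1.38]
[-0.2 72. ]
```

View pics/w34.png

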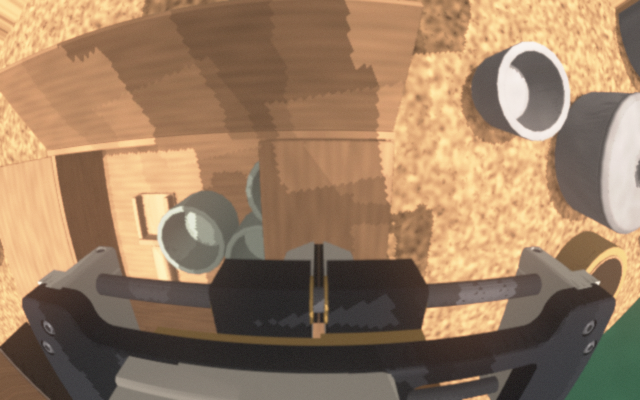

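Call:
play_rows(moves=[255,0,-5,0,0,255,0,-8,0.5,0,255,0,-8,1,0,255,0,-8,1.3,0,255,0,-8,1.3,0])

```text
time: 61.32
tool_pos: [539.3, -179.1, 88.0]
tcp_rot: [3.14, 0.002, 2.513]
contact_force: [-0.2, 2.5, 11.9]
grip_width: 0.4
```

```bash
python3 -c "
from h import *
c=cap('top','t35')
for th in (2.2,2.4,2.6,2.8,2.9):
  d=-np.cos(th)*71;h=np.sin(th)*71
  P=[(*W(s,-114-d),62+h) for s in (68,-68)]
  p=(proj(c,P)-[355,130])*[4,3.3]; print(th,np.round(p).tolist())
  P=[(*W(73+d,s),66+h) for s in (113,-113)]; print('   far',np.round((proj(c,P)-[355,130])*[4,3.3]).tolist())
  P=[(*W(-73-d,s),66+h) for s in (113,-113)]; print('   near',np.round((proj(c,P)-[355,130])*[4,3.3]).tolist())
go(*W(0,-225),190,144)
"
```

```text
2.2 [[678.0, 355.0], [557.0, 523.0]]
   far [[314.0, 86.0], [655.0, 263.0]]
   near [[102.0, 353.0], [448.0, 545.0]]
2.4 [[687.0, 364.0], [566.0, 531.0]]
   far [[320.0, 78.0], [657.0, 252.0]]
   near [[89.0, 366.0], [433.0, 557.0]]
2.6 [[690.0, 372.0], [572.0, 537.0]]
   far [[322.0, 73.0], [655.0, 245.0]]
   near [[79.0, 377.0], [418.0, 567.0]]
2.8 [[689.0, 378.0], [572.0, 541.0]]
   far [[322.0, 71.0], [650.0, 241.0]]
   near [[71.0, 385.0], [406.0, 573.0]]
2.9 [[686.0, 380.0], [570.0, 542.0]]
   far [[321.0, 72.0], [646.0, 240.0]]
   near [[68.0, 388.0], [400.0, 574.0]]
shift [ 1.000e-01 -2.894e+02 -1.024e+02] turn -0.0 n 7.4
```

Call:
play_rows(moves=[255,0,0,-35,0,255,0,0,-70,0,255,0,-20,-95,0,255,0,-58,-102,0,255,0,-98,-102,0,255,0,-138,-102,0,255,0,-178,-102,0,255,0,-218,-102,0])

```text
time: 62.03
tool_pos: [408.7, -356.7, 188.4]
tcp_rot: [-3.142, -0.0, 2.513]
contact_force: [1.0, -0.0, -0.4]
grip_width: 0.6
```

Call:
play_rows(moves=[255,0,-35,0,0,255,0,-60,0,0,255,0,-67,10,0,255,0,-67,40,0,255,0,-67,75,0,255,0,-67,100,0,255,0,-67,112,0,255,0,-67,115,0])

```text
time: 62.7
tool_pos: [369.9, -407.4, 70.1]
tcp_rot: [3.139, -0.006, 2.513]
contact_force: [-0.0, -0.4, 0.0]
grip_width: 0.3
```

```bash
python3 -c "
from h import *
st();print(cart());c=cap('wrist','w36')
"
```

```text
t 62.7 pos [ 369.9 -407.4   70.1] rpy [179.86  -0.34 144.  ] F [-0.  -0.4  0. ] w 0.3 q [-0.97  0.59  1.66  0.    0.89 -1.92]
[  -2.4 -219.8]
```

View pics/w36.png

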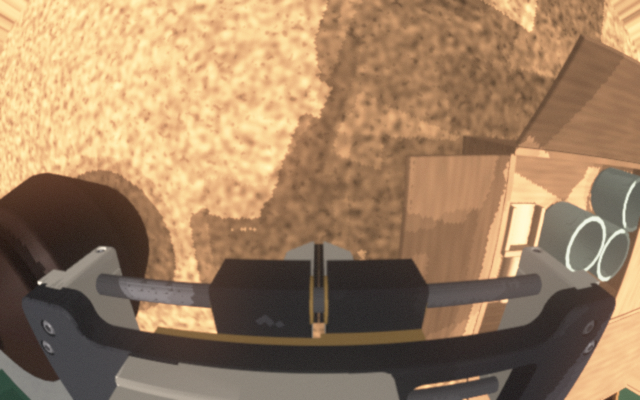

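Call:
play_rows(moves=[255,-2,14,0,0,255,-2,22,-4,0,255,-2,28,-13,0,255,-2,34,-22,0,255,-2,41,-30,0,255,-2,50,-35,0,255,-2,60,-37,0,255,-2,70,-38,0])

```text
time: 63.42
tool_pos: [414.5, -353.8, 112.8]
tcp_rot: [-3.141, 0.002, 2.513]
contact_force: [-0.1, -1.2, 0.3]
grip_width: 0.5
```

```bash
python3 -c "
from h import *
st();print(cart());c=cap('wrist','w37')
"
```

```text
t 63.42 pos [ 414.5 -353.8  112.8] rpy [-1.7998e+02  1.4000e-01  1.4398e+02] F [-0.1 -1.2  0.3] w 0.5 q [-0.85  0.52  1.65  0.    0.97 -1.79]
[   2.2 -150.2]
```

View pics/w37.png

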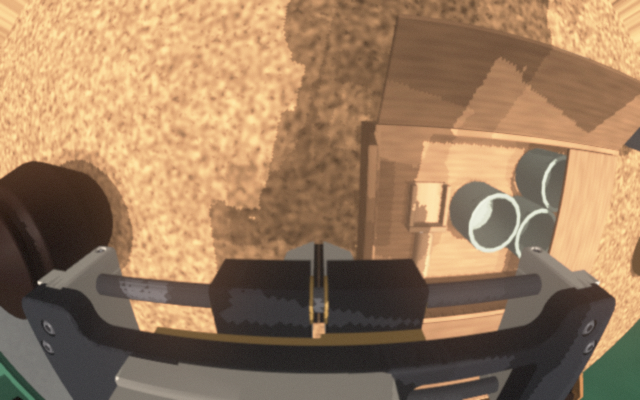

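Call:
play_rows(moves=[255,0,10,0,0,255,0,20,2,0,255,0,30,4,0,255,0,40,7,0,255,0,50,11,0,255,0,60,15,0,255,0,70,18,0,255,0,77,21,0])

```text
time: 64.13
tool_pos: [459.5, -290.5, 89.9]
tcp_rot: [3.141, -0.001, 2.513]
contact_force: [0.2, -0.7, 0.7]
grip_width: 0.5
```

Call:
play_rows(moves=[255,0,4,0.5,0,255,0,6,1,0,255,0,8,2,0,255,0,8,3,0,255,0,8,3.5,0,255,0,8,3.5,0])

```text
time: 64.63
tool_pos: [463.9, -285.2, 88.1]
tcp_rot: [3.141, 0.001, 2.512]
contact_force: [0.6, 4.1, 7.9]
grip_width: 0.8
```

```bash
python3 -c "
from h import *
st();print(cart());c=cap('wrist','w38')
"
```

```text
t 64.63 pos [ 463.9 -285.2   88.1] rpy [1.7994e+02 5.0000e-02 1.4394e+02] F [0.6 4.1 7.9] w 0.8 q [-0.69  0.56  1.67  0.    0.91 -1.63]
[  1.9 -65.6]
```

View pics/w38.png

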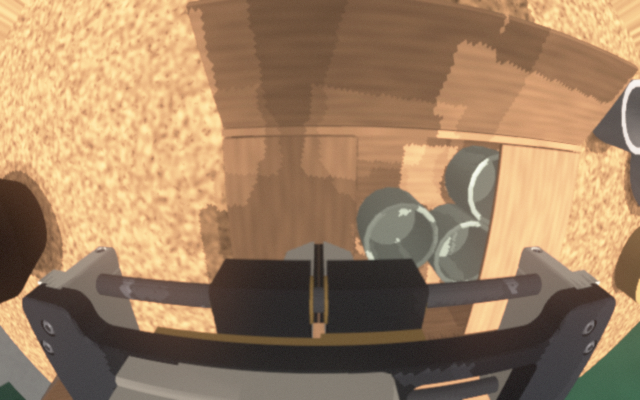

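Call:
play_rows(moves=[255,0,0,-35,0,255,0,0,-70,0,255,5,5,-100,0,255,35,18,-102,0,255,70,33,-102,0,255,105,48,-102,0,255,140,62,-102,0,255,155,66,-102,0])

```text
time: 65.35
tool_pos: [374.0, -137.6, 188.8]
tcp_rot: [3.141, -0.003, 2.513]
contact_force: [0.4, -0.3, -0.0]
grip_width: 0.4
```

Call:
play_rows(moves=[255,5,0,10,0,255,5,0,40,0,255,5,0,70,0,255,5,0,92,0,255,5,0,98,0,255,5,0,98,0])

```text
time: 65.85
tool_pos: [372.1, -137.7, 90.1]
tcp_rot: [-3.141, -0.003, 2.512]
contact_force: [0.0, -0.9, -0.0]
grip_width: 0.6
```

```bash
python3 -c "
from h import *
st();print(cart());c=cap('wrist','w39');cap('scene','s39')
"
```

```text
t 65.85 pos [ 372.1 -137.7   90.1] rpy [-179.98   -0.18  143.95] F [ 0.  -0.9 -0. ] w 0.6 q [-0.55  0.34  2.06 -0.    0.74 -1.49]
[-159.1   -0.3]
```

View pics/w39.png

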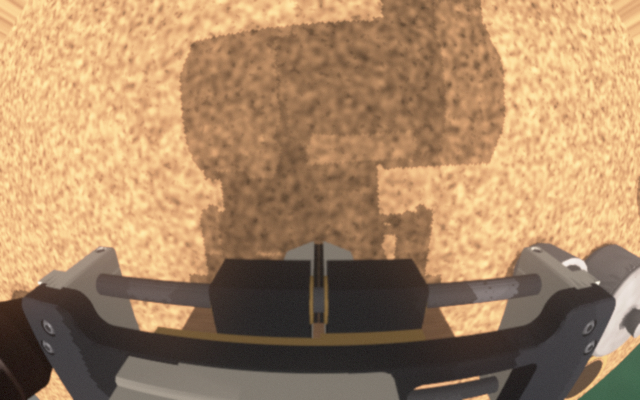

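View pics/s39.png

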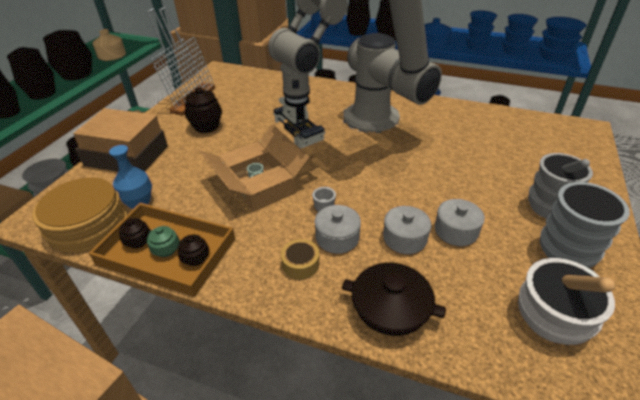

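Call:
play_rows(moves=[255,-16,0,-2,0,255,-26,0,-5,0,255,-36,0,-9,0,255,-46,0,-13,0,255,-56,0,-17,0,255,-64,0,-19,0,255,-72,0,-20,0,255,-80,0,-20,0])

```text
time: 66.62
tool_pos: [438.1, -185.3, 112.0]
tcp_rot: [3.142, 0.001, 2.513]
contact_force: [-1.6, 1.5, 1.6]
grip_width: 0.2
```

```bash
python3 -c "
from h import *
st();print(cart());c=cap('wrist','w40');cap('scene','s40')
"
```

```text
t 66.62 pos [ 438.1 -185.3  112. ] rpy [1.8000e+02 4.0000e-02 1.4398e+02] F [-1.6  1.5  1.6] w 0.2 q [-0.56  0.42  1.84 -0.    0.88 -1.5 ]
[-77.8  -0. ]
```

View pics/s40.png

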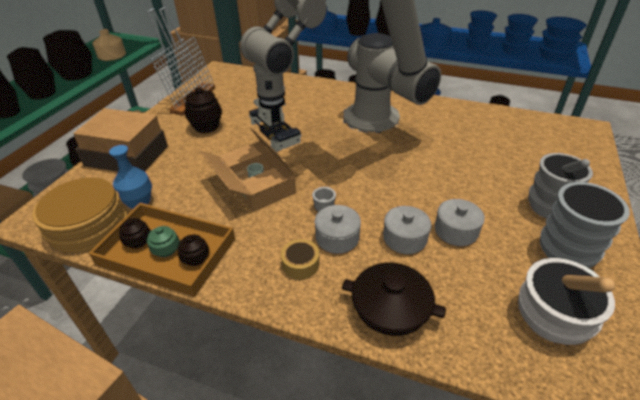

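Call:
play_rows(moves=[255,-9,0,1,0,255,-18,0,3,0,255,-27,0,6,0,255,-35,0,9,0,255,-42,0,12,0,255,-48,0,14,0,255,-52,0,16,0,255,-54,0,17,0])

```text
time: 67.38
tool_pos: [481.9, -217.2, 93.6]
tcp_rot: [-3.141, 0.0, 2.513]
contact_force: [0.3, 0.7, 0.9]
grip_width: 0.9
```

Call:
play_rows(moves=[255,0,0,1,0,255,-1,0,1.7,0,255,-2,0,2.4,0,255,-2,0,3.2,0,255,-2,0,3.2,0])

```text
time: 67.8
tool_pos: [482.1, -217.3, 92.0]
tcp_rot: [-3.141, -0.001, 2.513]
contact_force: [-5.8, 3.4, 11.4]
grip_width: 0.6
```

```bash
python3 -c "
from h import *
st();print(cart());c=cap('wrist','w41');cap('scene','s41')
"
```

```text
t 67.8 pos [ 482.1 -217.3   92. ] rpy [-1.7998e+02 -8.0000e-02  1.4400e+02] F [-5.8  3.4 11.4] w 0.6 q [-0.57  0.53  1.71 -0.    0.9  -1.51]
[-23.3  -0.1]
```

View pics/w41.png

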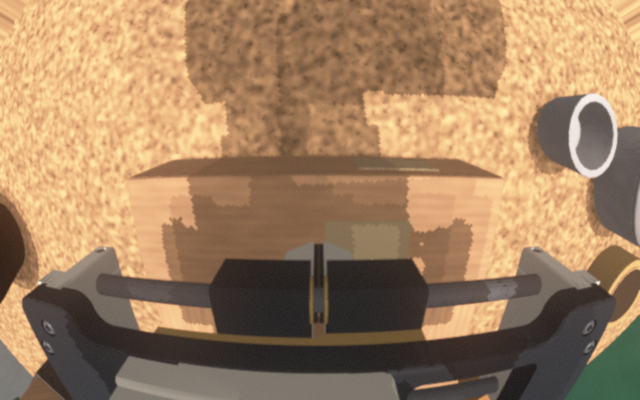

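```bash
python3 -c "
from h import *
c=cap('top')
for n,p,z in [('trayL',(413,137),30),('trayR',(527,133),30),('vase base',(553,160),0),('vase top',(588,125),150),('vase body',(555,143),60)]:
  q=onz(c,[p],z)[0];print(n,q,(q-C)@ex,(q-C)@ey)
"
```

```text
trayL [ 739.54953891 -183.10108747] 164.82201640669163 179.01734911788236
trayR [ 740.13805659 -479.41887701] 339.5329874592826 -60.357694224814736
vase base [ 673.01823804 -553.63199617] 328.8703683257967 -159.86256093759147
vase top [ 714.87524321 -557.57105713] 365.0488533506897 -138.4373422100814
vase body [ 701.5557951  -529.99432247] 338.05829985113775 -123.9595993564965
```

View pics/s41.png

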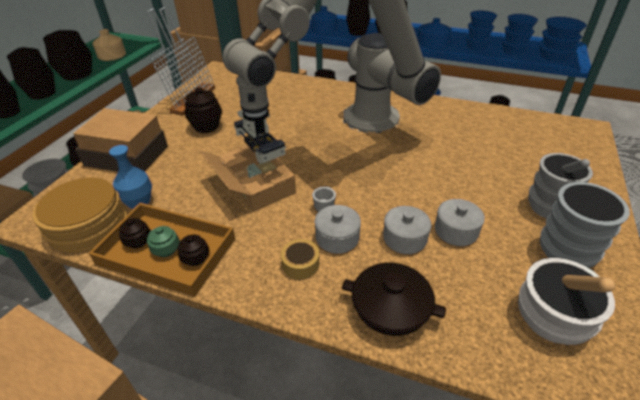

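Call:
play_rows(moves=[255,0,0,-35,0,255,0,0,-70,0,255,-10,0,-98,0,255,-45,0,-100,0,255,-82,0,-100,0,255,-120,0,-100,0,255,-155,0,-100,0,255,-178,0,-100,0])

```text
time: 68.62
tool_pos: [628.6, -324.2, 190.6]
tcp_rot: [-3.141, 0.001, 2.513]
contact_force: [-0.3, -0.6, 0.6]
grip_width: 0.4
```

Call:
play_rows(moves=[255,-5,0,0,0,255,-5,0,30,0,255,-5,0,60,0,255,-5,0,85,0,255,-5,0,98,0,255,-5,0,101,0,255,-5,0,101,0])

```text
time: 69.2
tool_pos: [630.6, -325.3, 89.6]
tcp_rot: [-3.141, -0.001, 2.513]
contact_force: [-0.3, -0.6, 0.5]
grip_width: 0.1
```

```bash
python3 -c "
from h import *
st();print(cart());c=cap('wrist','w42')
"
```

```text
t 69.2 pos [ 630.6 -325.3   89.6] rpy [-1.7999e+02 -7.0000e-02  1.4399e+02] F [-0.3 -0.6  0.5] w 0.1 q [-0.58  0.82  1.13 -0.    1.2  -1.53]
[160.3  -0. ]
```

View pics/w42.png

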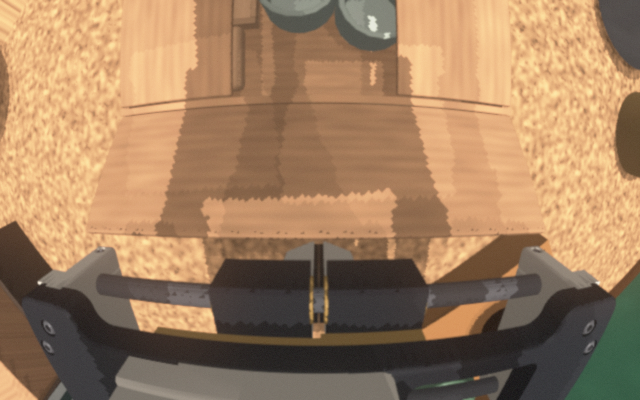

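Call:
play_rows(moves=[255,16,0,-2,0,255,26,0,-5,0,255,36,0,-9,0,255,46,0,-13,0,255,56,0,-17,0,255,64,0,-19,0,255,72,0,-20,0,255,80,0,-20,0])

```text
time: 69.92
tool_pos: [567.4, -279.3, 112.7]
tcp_rot: [3.141, 0.006, 2.513]
contact_force: [2.0, -1.5, 1.5]
grip_width: -0.1
```

```bash
python3 -c "
from h import *
st();print(cart());c=cap('wrist','w43')
"
```

```text
t 69.92 pos [ 567.4 -279.3  112.7] rpy [179.99   0.36 143.98] F [ 2.  -1.5  1.5] w -0.1 q [-0.58  0.66  1.39 -0.    1.09 -1.52]
[82.1  0. ]
```

View pics/w43.png

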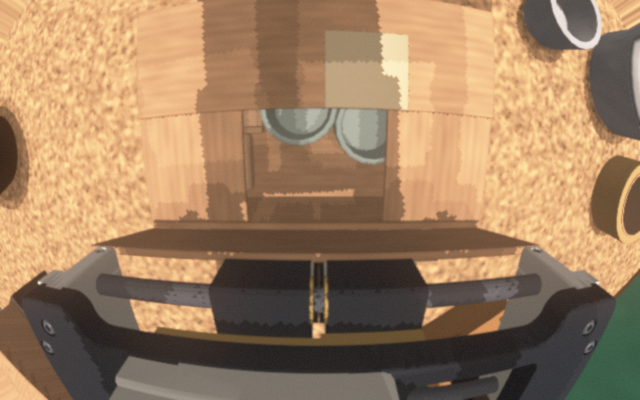

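Call:
play_rows(moves=[255,9,0,1,0,255,18,0,2,0,255,27,0,5,0,255,36,0,8,0,255,44,0,11,0,255,50,0,14,0,255,54,0,16,0,255,57,0,17,0])

```text
time: 70.63
tool_pos: [520.1, -244.9, 93.1]
tcp_rot: [-3.142, 0.001, 2.513]
contact_force: [0.7, -0.4, -0.7]
grip_width: 0.4
```

Call:
play_rows(moves=[255,0,0,1,0,255,1,0,1.7,0,255,2,0,2.4,0,255,2,0,3.2,0,255,2,0,3.2,0])

```text
time: 71.05
tool_pos: [519.8, -244.7, 92.0]
tcp_rot: [3.141, 0.004, 2.513]
contact_force: [-2.2, 1.8, 14.3]
grip_width: 0.2
```

```bash
python3 -c "
from h import *
st();print(cart());c=cap('wrist','w44')
"
```

```text
t 71.05 pos [ 519.8 -244.7   92. ] rpy [179.99   0.23 143.98] F [-2.2  1.8 14.3] w 0.2 q [-0.57  0.59  1.58 -0.    0.96 -1.52]
[23.2 -0. ]
```

View pics/w44.png

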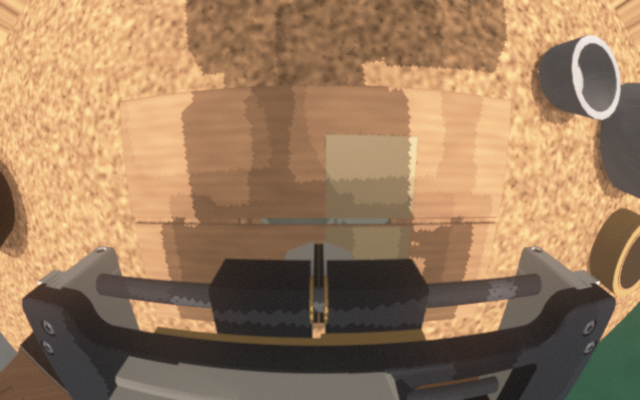

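Call:
play_rows(moves=[255,0,0,-35,0,255,0,0,-70,0,255,0,0,-105,0,255,20,-10,-140,0,255,50,-30,-160,0,255,80,-55,-160,0,255,100,-85,-160,0,255,105,-120,-160,0])

```text
time: 71.77
tool_pos: [361.0, -277.4, 250.5]
tcp_rot: [3.141, 0.0, 2.515]
contact_force: [0.3, -1.2, -0.9]
grip_width: 0.4
```

```bash
python3 -c "
from h import *
st();print(cart());go(400,320,240,144)
"
```

```text
t 71.77 pos [ 361.  -277.4  250.5] rpy [179.99   0.   144.1 ] F [ 0.3 -1.2 -0.9] w 0.4 q [-0.82  0.21  1.7   0.    1.23 -1.77]
[ -86.  -119.9]
shift [318.7 506.8  10.6] turn 0.1 n 14.4
```

Call:
play_rows(moves=[255,2,-35,0,0,255,5,-72,0,0,255,8,-110,0,0,255,10,-148,0,0,255,13,-185,0,0,255,15,-220,0,0,255,17,-248,0,0,255,17,-248,0,0])

```text
time: 72.43
tool_pos: [200.2, -473.6, 249.5]
tcp_rot: [-3.139, 0.0, 2.509]
contact_force: [-0.6, -0.1, -1.2]
grip_width: 0.5
```

```bash
python3 -c "
from h import *
st();c=cap('top','t45');cap('scene','s45')
im=cv2.imread('pics/t45.png')
cv2.imwrite('pics/t45z.png',cv2.resize(im[110:310,150:550],None,fx=2,fy=2,interpolation=cv2.INTER_CUBIC))
im=cv2.imread('pics/s45.png')
cv2.imwrite('pics/s45z.png',cv2.resize(im[110:290,180:500],None,fx=2.5,fy=2.5,interpolation=cv2.INTER_CUBIC))
# predicted carton flap corners flat
for s in [(-73,113,70),(-73,-113,70),(73,113,70),(73,-113,70)]: print(s,np.round((proj(c,[(*W(s[0],s[1]),s[2])])-[150,110])*2))
"
```

```text
t 72.43 pos [ 200.2 -473.6  249.5] rpy [-1.7987e+02  2.0000e-02  1.4373e+02] F [-0.6 -0.1 -1.2] w 0.5 q [-1.32  0.32  1.55 -0.    1.27 -2.26]
(-73, 113, 70) [[474. 228.]]
(-73, -113, 70) [[637. 337.]]
(73, 113, 70) [[538. 131.]]
(73, -113, 70) [[700. 234.]]
```

View pics/t45z.png

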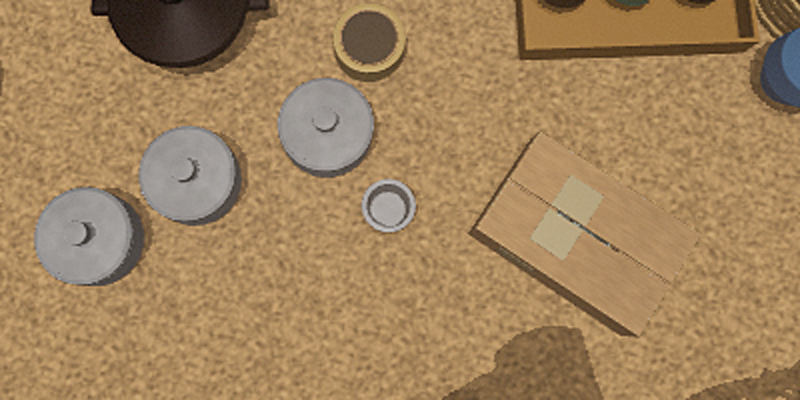

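View pics/s45z.png

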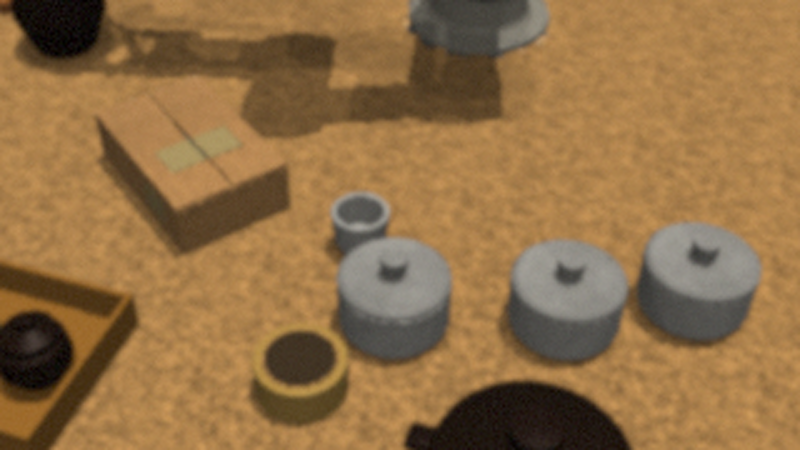

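Call:
play_rows(moves=[255,0,0,0,0,255,0,0,0,0,255,0,0,0,0,255,0,0,0,0])

```text
time: 72.87
tool_pos: [204.2, -469.1, 249.9]
tcp_rot: [-3.141, 0.0, 2.514]
contact_force: [1.0, 0.5, 0.4]
grip_width: 0.3
```

```bash
python3 -c "
from h import *
st();print(bot.close_job())
"
```

```text
t 72.87 pos [ 204.2 -469.1  249.9] rpy [-1.7999e+02  1.0000e-02  1.4407e+02] F [1.  0.5 0.4] w 0.3 q [-1.31  0.32  1.56  0.    1.27 -2.25]
the job is handed in; nothing more can be done
None
```

The tea set is packed and the job is handed in at 72.9 s of the 210 s allowed.

- **Cups and scoop:** All three cups went into the carton upright. The scoop was in the leftmost pot and now lies flat on the carton floor beside them. The last view before closing showed the cups upright and the scoop flat.
- **Pots:** The right pot was empty and the middle one held the pestle, which I left there. All three lids are back on. The left lid first sat about 5 mm off-centre, so I re-gripped and centred it.
- **Carton:** I folded the two short flaps down first, then the near long flap and the far one. Each was pressed to its firm stop at 8–14 N.

The final top and scene pictures show a flat closed carton, three seated lids, and the mortar and tape where they were. The arm was clear with no contact force.

One travel move after packing the scoop went the wrong way, to about (700, -57), at roughly 184 mm height or higher. It touched nothing, and no check failed otherwise.

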